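# Charge a grinding jar from a tilting bin of milling balls

## Robot

A 7-joint arm with a two-finger parallel gripper is mounted at the origin on the work surface. World frame = base frame: x ahead of the robot, y to its left, z up, the work surface at z = 0. Lengths are in mm, angles in rad, forces in N, time in s.
With the tool pointing down it reaches from about 350 to 900 mm from the base axis. Payload 19.9 kg.
Tool frame: the origin (TCP) lies at the very end of the fingers, on their centre line; the grasp point (between the pads) lies 19 mm behind it; z points along the fingers, y is the direction in which the jaws open and shut (so a half turn about z gives the same grasp; the last joint's range is limited). The gripper opens to 94 mm and grips with 3 to 60 N. Pads are 16 mm wide; open, the fingers measure 119 mm over their backs; the gripper's body (75 mm by 177 mm) begins 78 mm behind the grasp point.
Start: joints at [-1.347, 0.417, -0.01, 1.614, 0.005, 1.111, -0.053], TCP at [164.166, 603.032, 205.425] pointing down, gripper open.
Joint ranges: [-2.81, 2.81], [-0.39, 2.02], [-1.27, 1.25], [0.06, 2.57], [-1.19, 4.33], [0.19, 2], [-2.82, 2.82]. Speed limits (rad/s): [1.89, 1.89, 2.39, 2.39, 3.01, 3.01, 3.01].

## Interface

Orientations are given as a unit quaternion [x, y, z, w].
In Python, from cell import env gives the robot as it stands.
- The arm moves only by the shell command python3 -m pendant 'ROWS' [OPENING] [FORCE]. ROWS is JSON, one flat list of numbers, 6 for each row, row after row: the shift along the tool's x, y, z in cm, then the turn, a rotation vector about the tool's x, y, z in degrees. A call has 1 to 8 rows; each row shifts and turns the commanded pose from where the row before left it, along the tool's axes as they then stand; what a row does not reach is not made up. A row lasts 1/8 s, in which the tool goes at most 62.5 mm and 10.7 degrees, less where a joint would pass 70% of its speed; a pose out of reach is approached as far as the arm can. A call with a gripper value outside its range is refused whole. OPENING is the closure, from -1 (fully open) to 1 (shut), set as the call begins (- or left out, the last holds). The fingers move at their own pace and stop on an object; FORCE is the grip in N (left out, the last holds). Time passes only in rows, so rows that do not move let the fingers close. It gives the time, the measured TCP pose, the force and the opening at its end, in the units of the state.
- env.observe(): the state, without advancing time (a new reading comes with each control period).
- env.get_image(name): name is "side" or "top" or "wrist"; returns a dict with "pixels" (480x640x3 uint8, blue, green, red), "intrinsics" (3x3 intrinsics, pixels), "distortion" ([k1, k2, p1, p2, k3] as OpenCV has them; the pictures are not rectified), "camera_from_world" (4x4, takes a point from world to camera coordinates); the wrist camera has in their place "T_tool_cam" (4x4, takes a point from camera to tool coordinates, whose origin is the TCP and whose axes are the flange's). Camera axes: x right, y down, z forward; pixel columns grow to the right and rows downward; lengths in mm; the calibration is good to about 2 mm. A picture is of the moment at which its call begins: read the wrist's pose just before it. There is no depth.
- env.finish_job(): hands the job in, once; it reports no verdict.
The state is a dict: "t": time; "qpos": joint angles; "joint_velocities": joint speeds; "joint_efforts": joint torques, N m; "position": TCP position; "ee_rot": TCP orientation; "wrist_force": force on the tool from outside, world axes, zero at the start; "ft_torque": the same for the moment, N m; "opening": finger opening in mm.
Only numpy, scipy, OpenCV 4.12 (cv2) and the standard library are available. Lean on these libraries where they do the work, as an engineer would, in place of code of your own. Each camera call takes 0.05 s, during which the arm holds its last target.

## Task

The steel milling balls run away from a scoop while their yellow bin lies flat: lift the bin by its bar handle and tip it right up to its stop, where its stiff hinge holds it, so that the balls gather in the low end. Then scoop them out of that low corner with the hand scoop, without touching the balls with the fingers, and tip at least four of the six into the open grinding jar; any others stay in the bin and none may be spilled. Lay the scoop back in its steel tray, the way up it lay, leave the bin tipped up for the next load, and do not knock or shift the jar, its lid, the glove box, the scanner or the amber reagent jar.

Things in the scene. Friction and masses are not known exactly. Their poses are not given: they have to be found in the camera images.
- stand: Grey steel stand of the tilting bin, fixed to the desk; base plate 280 x 142 x 8 mm. Origin on the desk, 105 mm short of the hinge; +x points from the handle end to the low end of the bin. The hinge axis runs along the stand's y, 105 mm along +x from the origin and 38 mm above the desk.
- bin (a joint): Tilt of the yellow bin about the hinge at its low end: 0 lying flat, growing to 0.32 rad (18 degrees) at the stop as the handle end is raised. A stiff friction hinge: it stays at any angle where it is left; raising it takes about 15 N at the bar, and as much downwards there would lower it again; hard pressing with the scoop also lowers it.
- bin_bar (a point): Middle of the bin's steel bar handle: a round bar 12 mm thick, 100 mm long along the bin's y (bin axes turn with the bin), held by a 10 mm pin near each end. It runs 45 mm outside the handle-end wall, whose rim is 10 mm higher. In bin axes it lies 213 mm behind (-x) and 32 mm above (+z) the hinge axis: 70 mm above the desk when flat, about 135 mm at the stop.
- bin_corner (a point): Corner where the balls gather: middle of the line where the flat floor (inner face) meets the low-end wall, 10 mm above (bin z) the hinge axis. Axes turn with the bin: +x along the floor to the low end, +z off the floor. The floor runs 165 mm in -x, 56 mm wide; from its long edges the sides slope out at 35 degrees to y = +-50 mm, then stand upright.
- bin_low_rim (a point): Middle of the rim of the low-end wall, which leans outwards at 60 degrees to the floor: 43 mm ahead of (+x) and 74 mm above the corner point, bin axes. Side rims are 74 mm above the floor, falling to 32 mm at the handle end. Yellow plastic, walls 3 mm, open on top.
- bin_middle (a point): Middle of the space inside the bin: in bin axes 65 mm behind (-x) and 30 mm above the corner point.
- scoop: Loose steel hand scoop, about 0.16 kg. Origin under the middle of its trough; +x to the lip, +z up. Trough 80 mm long (x -40 to 40), flat bottom 45 mm wide, 2 mm thick, lower sides sloping out at 35 degrees to 74 mm overall width; back and sides 34 mm high, falling to the lip. A black handle rises backwards from the back wall at 50 degrees.
- scoop_grip (a point): Place to hold the scoop: middle of its black handle, 88 mm behind and 81 mm above the scoop's origin (same axes as the scoop). The handle is 20 mm wide (along scoop y, flat sides), 16 mm thick and 90 mm long, rising backwards at 50 degrees.
- scoop_lip (a point): Middle of the scoop's bevelled front lip, 40 mm ahead of the scoop's origin, 1 mm above its underside.
- tray: Shallow steel tray for the scoop, fixed, 170 x 140 mm, rim 12 mm high, floor 3 mm thick. Origin under its middle; the scoop lies with its trough in it, lip towards the tray's +x, handle out over the -x rim.
- jar: Open round grinding jar of bright metal, 114 mm across, 78 mm high, wall 6 mm, floor 14 mm thick, 0.95 kg, loose on the desk. Origin under its middle.
- jar_inside (a point): Point on the jar's axis, 38 mm above the desk, inside.
- jar_mouth (a point): Centre of the jar's mouth at the rim, 78 mm above the desk; inner radius 51 mm.
- ball1: Steel milling ball, 20 mm across, 33 g; origin at its centre. Lies in the bin at the start; it rolls once its support slopes more than about 6 degrees.
- ball2: Steel milling ball, 20 mm across, 33 g; origin at its centre. Lies in the bin at the start; it rolls once its support slopes more than about 6 degrees.
- ball3: Steel milling ball, 20 mm across, 33 g; origin at its centre. Lies in the bin at the start; it rolls once its support slopes more than about 6 degrees.
- ball4: Steel milling ball, 20 mm across, 33 g; origin at its centre. Lies in the bin at the start; it rolls once its support slopes more than about 6 degrees.
- ball5: Steel milling ball, 20 mm across, 33 g; origin at its centre. Lies in the bin at the start; it rolls once its support slopes more than about 6 degrees.
- ball6: Steel milling ball, 20 mm across, 33 g; origin at its centre. Lies in the bin at the start; it rolls once its support slopes more than about 6 degrees.
- lid: Lid of the jar lying on the desk: metal disc 116 mm across, with a dark knob, 28 mm high. Bystander. Origin under its middle.
- glove_box: Carton of gloves, 125 x 240 x 72 mm, loose. Bystander. Origin under its middle.
- scanner: Dark hand-held code scanner standing in its holder, about 95 x 85 mm, 165 mm high, loose. Bystander. Origin under its base.
- reagent: Amber glass jar with a white cap, 66 mm across, 110 mm high, loose. Bystander. Origin under its middle.

How it is judged:
By the outcome, as a careful person would: the job done as asked, in the order asked, and still so for the second after the job is handed in, with the robot touching nothing.
It also fails if it takes over 64 s, if anything falls off the work surface, if the arm or the gripper's body presses on something with over 40 N, if the wrist force passes 120 N, or if a joint passes its speed limit or range.

## Working session

There is one attempt and no reset: what is moved stays moved. The work goes in short steps, Python scripts to look and compute and a shell command to move; the robot and the scene stay as the last step left them, time stands still between calls to the robot, and variables do not carry over. Pictures are saved under pics/ and viewed, and the job is handed in when it is done.

```bash
ls; mkdir -p pics; cat > h.py <<'E'
import numpy as np, cv2, json
from scipy.spatial.transform import Rotation as R
from cell import env
def snap(name,fn):
    s=env.observe(); im=env.get_image(name); cv2.imwrite('pics/'+fn,im['pixels'])
    im['state']=s; return im
E
python3 - <<'E'
from h import *
for n in ['side','top','wrist']:
    im=snap(n,n+'0.png'); print(n,im['intrinsics'],im['distortion'],im.get('camera_from_world'),im.get('T_tool_cam'))
print(env.observe())
E
```

```text
pics
side [[437.18028679   0.         328.19530282]
 [  0.         437.18028679 242.73563629]
 [  0.           0.           1.        ]] [0.0246741 0.        0.        0.        0.       ] [[ 7.85246653e-01 -6.19155551e-01 -5.83930323e-03 -4.93805965e+02]
 [-4.57387066e-01 -5.73674850e-01 -6.79480860e-01  3.48184253e+02]
 [ 4.17354485e-01  5.36230893e-01 -7.33669996e-01  9.52086825e+02]
 [ 0.00000000e+00  0.00000000e+00  0.00000000e+00  1.00000000e+00]] None
top [[580.03112071   0.         318.57344127]
 [  0.         580.03112071 244.42811395]
 [  0.           0.           1.        ]] [-0.18003651  0.          0.          0.          0.        ] [[ 2.68208276e-03 -9.99897388e-01 -1.40719778e-02  1.10473318e+01]
 [-9.98519729e-01 -1.91339767e-03 -5.43570515e-02  5.97140931e+02]
 [ 5.43245485e-02  1.41969375e-02 -9.98422401e-01  1.77166721e+03]
 [ 0.00000000e+00  0.00000000e+00  0.00000000e+00  1.00000000e+00]] None
wrist [[430.41270602   0.         315.67998425]
 [  0.         430.41270602 240.52750191]
 [  0.           0.           1.        ]] [-0.02209121  0.          0.         
[... 336 characters left out ...]
4,  0.41781459, -0.01028823,  1.61402451,  0.00467694,
        1.11071529, -0.05303318]), 'joint_velocities': array([-4.81517354e-04, -5.43359824e-04, -1.48762174e-03, -2.94132032e-04,
       -9.27155308e-05,  2.29246180e-03,  1.43153100e-03]), 'joint_efforts': array([ 9.98006144e-04, -8.51536775e+01,  6.39581513e-01, -4.26130915e+01,
       -4.87752655e-02,  1.72489142e-02,  1.36028345e-05]), 'position': array([164.13421147, 602.76125281, 204.98774049]), 'ee_rot': array([ 1.32553511e-01,  9.91175740e-01, -4.67958370e-04, -3.03890830e-05]), 'wrist_force': array([-0.20926867, -0.07302307,  0.89409717]), 'ft_torque': array([-0.03449147, -0.02697103,  0.00555437]), 'opening': 93.88325032528726}
```

View pics/top0.png

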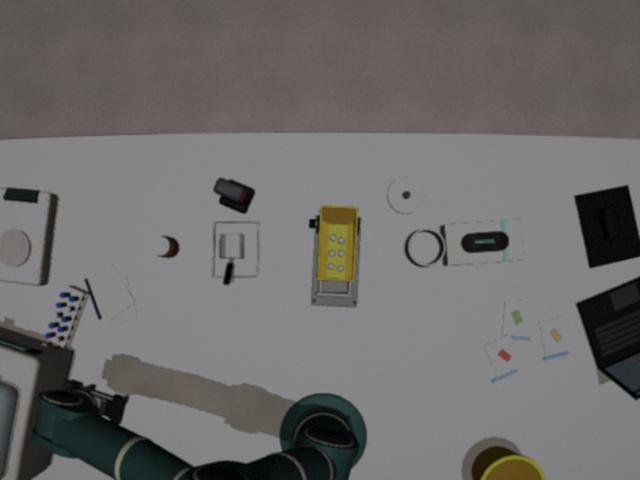

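View pics/side0.png

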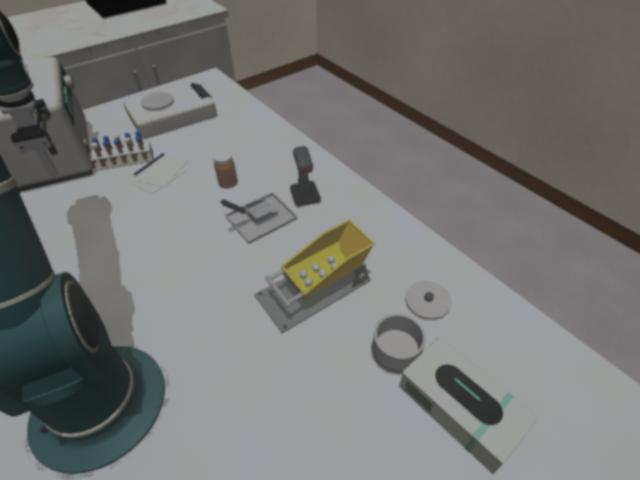

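View pics/wrist0.png

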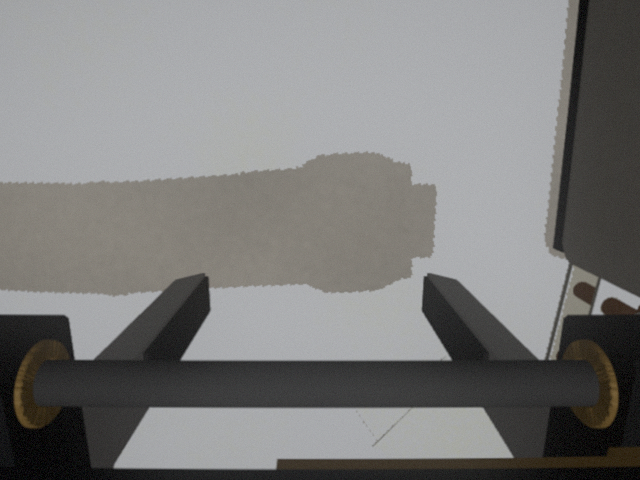

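```bash
cat >> h.py <<'E'
def ray(im,px):
    K=im['intrinsics'];D=np.array(im['distortion'])
    p=cv2.undistortPoints(np.array([[px]],float),K,D)[0,0]
    d=np.array([p[0],p[1],1.])
    if im.get('camera_from_world') is not None:
        T=np.linalg.inv(im['camera_from_world'])
    else:
        s=im['state'];W=np.eye(4);W[:3,:3]=R.from_quat(s['ee_rot']).as_matrix();W[:3,3]=s['position']
        T=W@im['T_tool_cam']
    return T[:3,3],T[:3,:3]@d
def onplane(im,px,z):
    o,d=ray(im,px); return o+d*(z-o[2])/d[2]
def proj(im,P):
    P=np.atleast_2d(np.array(P,float))
    if im.get('camera_from_world') is not None: C=im['camera_from_world']
    else:
        s=im['state'];W=np.eye(4);W[:3,:3]=R.from_quat(s['ee_rot']).as_matrix();W[:3,3]=s['position']
        C=np.linalg.inv(W@im['T_tool_cam'])
    q=(C[:3,:3]@P.T).T+C[:3,3]
    return cv2.projectPoints(q,np.zeros(3),np.zeros(3),im['intrinsics'],np.array(im['distortion']))[0][:,0]
def tri(a,b):
    # midpoint of two rays
    (o1,d1),(o2,d2)=a,b
    A=np.array([d1,-d2]).T; t=np.linalg.lstsq(A,o2-o1,rcond=None)[0]
    p,q=o1+d1*t[0],o2+d2*t[1]; return (p+q)/2,np.linalg.norm(p-q)
def crop(im,x0,y0,w,h,fn,k):
    c=im['pixels'][y0:y0+h,x0:x0+w]; cv2.imwrite('pics/'+fn,np.clip(cv2.resize(c,None,fx=k,fy=k,interpolation=cv2.INTER_CUBIC).astype(float)*1.4,0,255).astype(np.uint8))
E
python3 - <<'E'
from h import *
import pickle
for n in ['side','top']:
    im=snap(n,n+'0.png'); pickle.dump(im,open(n+'0.pkl','wb'))
    if n=='top': crop(im,200,160,260,160,'topc.png',3)
    else: crop(im,210,130,260,250,'sidec.png',2.4)
E
```

```text
(no output)
```

View pics/topc.png

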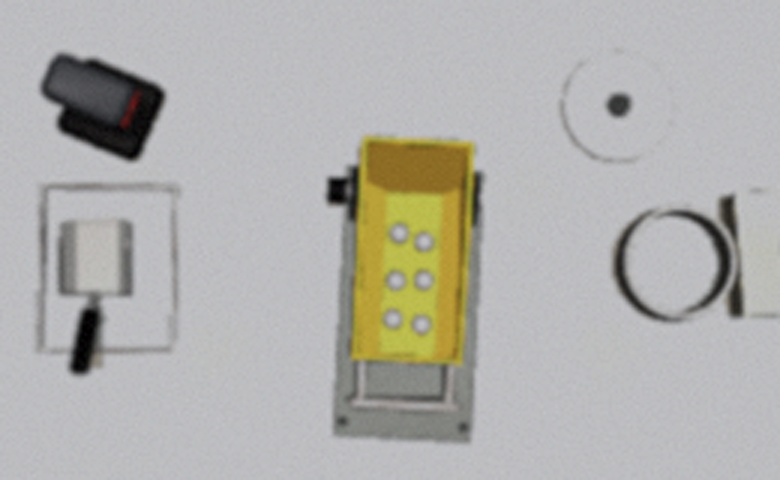

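View pics/sidec.png

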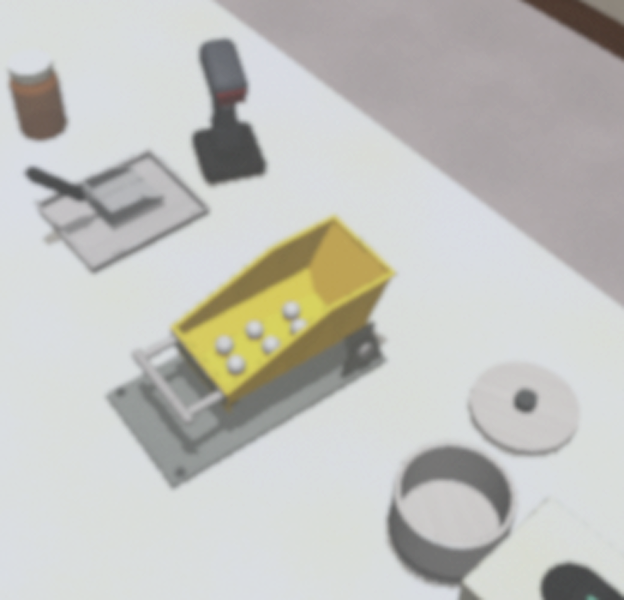

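```bash
python3 - <<'E'
from h import *
import pickle
t=pickle.load(open('top0.pkl','rb'));s=pickle.load(open('side0.pkl','rb'))
def T(x,y): return (200+x/3,160+y/3)
def S(x,y): return (210+x/2.4,130+y/2.4)
np.set_printoptions(precision=1,suppress=True)
for n,p,z in [('plateBL',(333,435),8),('plateBR',(470,441),8),('barL',(355,402),70),('barR',(458,408),70),('ball1',(399,233),58),('ball5',(392,319),58),('ball6',(422,325),58),
 ('lowrimL',(362,137),120),('lowrimR',(473,143),120),('jarL',(618,263),78),('jarR',(738,263),78),('jarT',(672,206),78),('jarB',(672,322),78),
 ('scGripEnd',(79,370),110),('scTroughBack',(95,295),35),('scLipL',(63,222),8),('scLipR',(130,222),8),('trayTL',(43,186),12),('trayTR',(176,187),12),('trayBL',(40,350),12),('trayBR',(173,349),12)]:
    print(n,onplane(t,T(*p),z))
for n,p,z in [('barL',(140,355),70),('barR',(187,415),70),('lowrimL',(335,217),120),('lowrimR',(395,272),120),('plateNear',(108,397),8),('plateNear2',(174,487),8),('jarTopC',(455,493),78)]:
    print('side',n,onplane(s,S(*p),z))
E
```

```text
plateBL [410.3  35.4   8. ]
plateBR [ 404.5 -105.5    8. ]
barL [446.3  12.   70. ]
barR [440.5 -90.3  70. ]
ball1 [615.3 -31.6  58. ]
ball5 [529.  -24.7  58. ]
ball6 [523.1 -54.7  58. ]
lowrimL [704.7   5.1 120. ]
lowrimR [ 699.  -102.7  120. ]
jarL [ 584.6 -249.1   78. ]
jarR [ 584.8 -369.8   78. ]
jarT [ 641.6 -303.7   78. ]
jarB [ 526.  -302.9   78. ]
scGripEnd [477.2 281.3 110. ]
scTroughBack [552.9 278.5  35. ]
scLipL [629.6 317.4   8. ]
scLipR [629.7 247.    8. ]
trayTL [666.9 338.3  12. ]
trayTR [665.8 198.9  12. ]
trayBL [496.3 339.4  12. ]
trayBR [498.2 200.6  12. ]
side barL [448.7  12.8  70. ]
side barR [443.9 -80.1  70. ]
side lowrimL [706.2   5.1 120. ]
side lowrimR [702.1 -97.6 120. ]
side plateNear [411.7  31.1   8. ]
side plateNear2 [ 405.  -105.6    8. ]
side jarTopC [ 585.9 -311.3   78. ]
```

```bash
cat >> h.py <<'E'
def rpy_tool(ydir_yaw_deg):
    pass
def tool(zdir,ydir):
    z=np.array(zdir,float);z/=np.linalg.norm(z);y=np.array(ydir,float);y-=z*(y@z);y/=np.linalg.norm(y)
    return R.from_matrix(np.array([np.cross(y,z),y,z]).T)
def plan(wps,start=None,vmax=5.5,amax=9.5):
    """wps: list of (pos_mm, Rotation, nrows or None). prints rows"""
    s=env.observe()
    p,r=(np.array(s['position']),R.from_quat(s['ee_rot'])) if start is None else start
    rows=[]
    for P,Q,n in wps:
        P=np.array(P,float);
        dr=(r.inv()*Q).magnitude()*180/np.pi
        if n is None: n=max(1,int(np.ceil(max(np.linalg.norm(P-p)/10/vmax,dr/amax))))
        p0,r0=p.copy(),r; rv=(r0.inv()*Q).as_rotvec()
        for k in range(1,n+1):
            tp=p0+(P-p0)*k/n; tr=r0*R.from_rotvec(rv*k/n)
            sh=np.round(r.inv().apply(tp-p)/10,2); tu=np.round(np.degrees((r.inv()*tr).as_rotvec()),1)
            rows.append(list(sh)+list(tu))
            p=p+r.apply(sh*10); r=r*R.from_rotvec(np.radians(tu))
    for i in range(0,len(rows),8):
        print('['+',\n '.join(','.join('%g'%v for v in q) for q in rows[i:i+8])+']')
    print('end',p,r.as_quat())
    return p,r
def st():
    s=env.observe();np.set_printoptions(precision=3,suppress=True)
    print('t',round(s['t'],2),'pos',s['position'],'F',s['wrist_force'],'open',s['opening'],'q',s['qpos'])
    m=R.from_quat(s['ee_rot']).as_matrix();print('y',m[:,1],'z',m[:,2])
E
python3 - <<'E'
from h import *
a=np.radians(-2.3)
st()
plan([((444,-37.5,180),tool((0,0,-1),(np.cos(a),np.sin(a),0)),15)])
E
```

```text
t 0.25 pos [164.138 602.867 205.136] F [-0.174 -0.553 -0.199] open 93.99032919093602 q [-1.346  0.418 -0.01   1.614  0.005  1.111 -0.053]
y [ 0.263  0.965 -0.001] z [-0.    -0.001 -1.   ]
[-2.92,-3.63,0.17,-0,0,5.1,
 -3.23,-3.35,0.17,-0,0,5.2,
 -3.53,-3.05,0.17,-0,0,5.1,
 -3.78,-2.72,0.17,-0,0,5.2,
 -4.01,-2.37,0.17,-0,0,5.1,
 -4.21,-2.01,0.17,-0,0,5.1,
 -4.37,-1.62,0.17,-0,0,5.2,
 -4.49,-1.22,0.17,-0,0,5.1]
[-4.59,-0.81,0.17,-0,0,5.1,
 -4.64,-0.4,0.17,-0,0,5.2,
 -4.66,0.02,0.17,-0,0,5.1,
 -4.64,0.43,0.17,-0,0,5.2,
 -4.58,0.85,0.17,-0,0,5.1,
 -4.48,1.26,0.17,-0,0,5.1,
 -4.36,1.65,0.17,-0,0,5.2]
end [444.022 -37.479 180.   ] [ 0.721  0.693 -0.     0.   ]
```

```bash
python3 -m pendant '[-2.9,-3.6,0.2,0,0,5.1,-3.2,-3.4,0.2,0,0,5.2,-3.5,-3.1,0.2,0,0,5.1,-3.8,-2.7,0.2,0,0,5.2,-4,-2.4,0.2,0,0,5.1,-4.2,-2,0.2,0,0,5.1,-4.4,-1.6,0.2,0,0,5.2,-4.5,-1.2,0.1,0,0,5.1]' -0.05 60
python3 -m pendant '[-4.6,-0.8,0.1,0,0,5.1,-4.6,-0.4,0.1,0,0,5.2,-4.7,0,0.2,0,0,5.1,-4.6,0.4,0.2,0,0,5.2,-4.6,0.9,0.2,0,0,5.1,-4.5,1.3,0.2,0,0,5.1,-4.4,1.7,0.2,0,0,5.2,0,0,0,0,0,0]'
python3 - <<'E'
from h import *
import pickle
st()
im=snap('wrist','w1.png'); pickle.dump(im,open('w1.pkl','wb'))
E
```

```text
t: 1.25
position: [313.3, 259.7, 190.5]
ee_rot: [0.473, 0.881, 0.0, -0.0]
wrist_force: [-0.2, 0.8, 0.3]
opening: 49.3
t: 2.25
position: [445.2, -40.9, 178.4]
ee_rot: [0.723, 0.691, -0.0, 0.001]
wrist_force: [-0.2, -0.2, -0.6]
opening: 49.2
t 2.25 pos [445.162 -40.871 178.435] F [-0.211 -0.182 -0.589] open 49.236117680083034 q [-0.596  0.147  0.676  2.083 -0.112  0.946  0.094]
y [ 0.999 -0.046  0.   ] z [ 0.    -0.001 -1.   ]
```

View pics/w1.png

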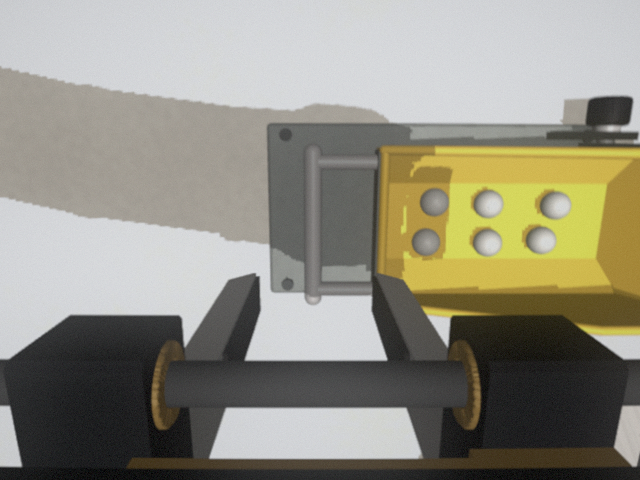

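```bash
python3 - <<'E'
from h import *
import pickle
im=pickle.load(open('w1.pkl','rb'))
for n,p,z in [('barTop',(313,149),70),('barBot',(313,301),70),('plTL',(268,125),8),('plBL',(272,292),8),('screw1',(286,135),8),('screw2',(288,284),8),('rimHL',(381,148),80),('b',(434,203),58),('b',(425,242),58),('b',(487,204),58),('b',(487,242),58),('b',(555,205),58),('b',(541,240),58)]: print(n,onplane(im,p,z))
E
```

```text
barTop [446.61916745  20.09003817  70.        ]
barBot [441.54896368 -85.60338809  70.        ]
plTL [411.65895689  38.74553369   8.        ]
plBL [ 405.11943315 -100.0269234     8.        ]
screw1 [425.33046508  30.42864932   8.        ]
screw2 [419.32145942 -93.41689394   8.        ]
rimHL [489.64195318  18.98265834  80.        ]
b [529.63691994 -21.15814758  58.        ]
b [523.64340082 -49.09287787  58.        ]
b [567.06167336 -23.55581996  58.        ]
b [568.31039207 -51.16524399  58.        ]
b [615.48302878 -26.42734631  58.        ]
b [607.37404954 -51.49589085  58.        ]
```

```bash
python3 -m pendant '[0.3,-0.1,3.2,0,0,0,0.2,0,3.2,0,0,0,0,0,3.2,0,0,0,0,0,3.1,0,0,0,0,0,0,0,0,0]'
python3 -m pendant '[0,0,0,0,0,0,0,0,0,0,0,0,0,0,0,0,0,0,0,0,0,0,0,0]' 1 60
python3 - <<'E'
from h import *
st()
E
```

```text
t: 2.92
position: [442.3, -32.2, 50.3]
ee_rot: [0.721, 0.693, -0.001, -0.001]
wrist_force: [-0.0, 0.5, 0.8]
opening: 49.3
t: 3.42
position: [444.0, -32.9, 51.8]
ee_rot: [0.721, 0.693, 0.0, 0.0]
wrist_force: [-0.0, -0.8, 0.3]
opening: 13.1
t 3.42 pos [443.992 -32.928  51.85 ] F [-0.006 -0.766  0.334] open 13.09928871046113 q [-0.488  0.385  0.577  2.186 -0.342  0.657  0.289]
y [ 0.999 -0.041  0.001] z [ 0.001  0.    -1.   ]
```

```bash
python3 -m pendant '[0,0.1,-0.9,0,0,0,0,0.2,-0.8,0,0,0,0,0.2,-0.8,0,0,0,0,0.3,-0.8,0,0,0,0,0.3,-0.8,0,0,0,0,0.3,-0.8,0,0,0]'
python3 -m pendant '[0,0.3,-0.8,0,0,0,0,0.4,-0.8,0,0,0,0,0.1,-0.3,0,0,0,0,0,0,0,0,0]'
python3 - <<'E'
from h import *
st()
E
```

```text
t: 4.18
position: [456.5, -33.6, 100.4]
ee_rot: [0.721, 0.693, -0.001, -0.001]
wrist_force: [-5.1, 0.2, -14.1]
opening: 10.5
t: 4.68
position: [465.0, -34.0, 119.7]
ee_rot: [0.721, 0.693, -0.001, -0.001]
wrist_force: [-9.3, -0.3, -3.1]
opening: 10.9
t 4.67 pos [464.987 -33.962 119.653] F [-9.308 -0.315 -3.08 ] open 10.884118667147657 q [-0.548  0.294  0.644  2.094 -0.239  0.827  0.197]
y [ 0.999 -0.041 -0.002] z [-0.002  0.    -1.   ]
```

```bash
python3 - <<'E'
from h import *
im=snap('side','s1.png'); crop(im,210,130,260,250,'s1c.png',2.4)
im=snap('wrist','w2.png')
st()
E
```

```text
t 4.78 pos [465.025 -33.99  119.656] F [-9.557  0.624 -2.482] open 10.209472564153295 q [-0.548  0.294  0.644  2.094 -0.239  0.827  0.197]
y [ 0.999 -0.041 -0.002] z [-0.002  0.    -1.   ]
```

View pics/s1c.png

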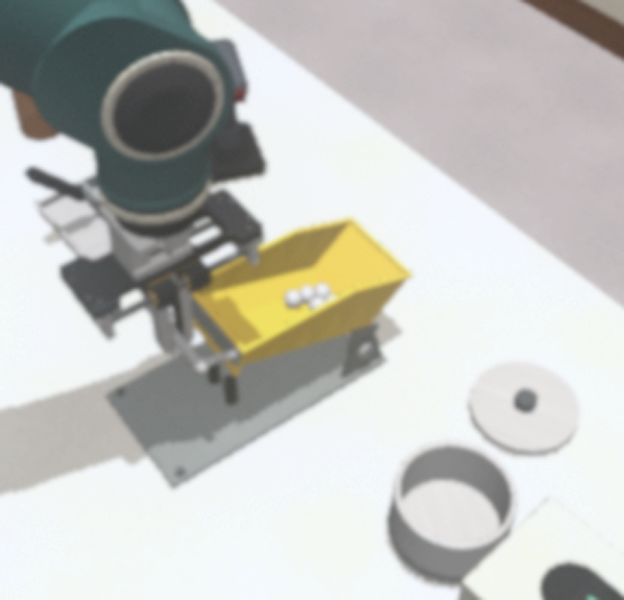

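View pics/w2.png

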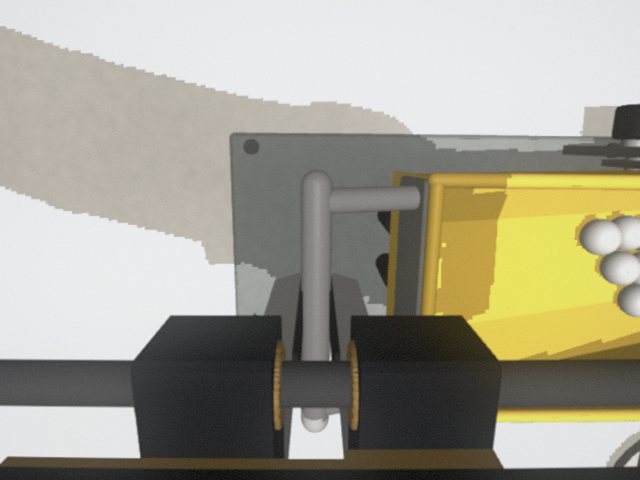

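```bash
python3 - <<'E'
from h import *
im=snap('wrist','w2b.png')
for z in (110,120,125,130,135,140,145):
    a=onplane(im,(316,172),z);b=onplane(im,(314,430),z);print(z,a,b,np.linalg.norm(a-b))
crop(im,200,140,300,330,'w2c.png',1.8)
E
```

```text
110 [467.80638238  19.52126132 110.        ] [ 461.50770446 -109.55434064  110.        ] 129.2291931616798
120 [467.85668508  20.26810795 120.        ] [ 461.89126792 -101.97815086  120.        ] 122.3917235619215
125 [467.88183643  20.64153127 125.        ] [462.08304965 -98.19005597 125.        ] 118.97298876204236
130 [467.90698777  21.01495459 130.        ] [462.27483137 -94.40196108 130.        ] 115.55425396216322
135 [467.93213912  21.38837791 135.        ] [462.4666131  -90.61386619 135.        ] 112.13551916228404
140 [467.95729047  21.76180122 140.        ] [462.65839483 -86.8257713  140.        ] 108.71678436240491
145 [467.98244182  22.13522454 145.        ] [462.85017656 -83.03767641 145.        ] 105.29804956252579
```

View pics/w2c.png

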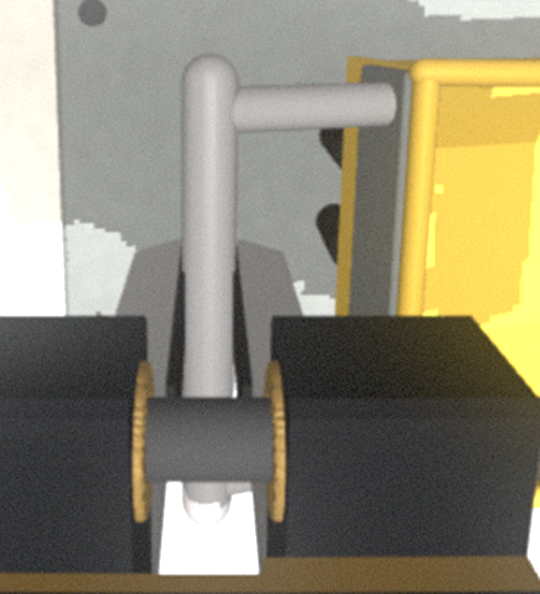

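```bash
python3 -m pendant '[0,0.1,-0.3,0,0,0,0,0,-0.3,0,0,0]'
python3 -m pendant '[0,0,0,0,0,0]'
python3 -m pendant '[0,0.1,-0.3,0,0,0,0,0,-0.3,0,0,0]'
python3 - <<'E'
from h import *
im=snap('wrist','w3.png');st()
E
```

```text
t: 5.08
position: [466.4, -34.1, 123.9]
ee_rot: [0.721, 0.693, -0.001, 0.001]
wrist_force: [27.6, -3.5, -86.5]
opening: 10.6
t: 5.2
position: [466.5, -34.0, 124.4]
ee_rot: [0.721, 0.693, -0.001, 0.0]
wrist_force: [10.4, -1.6, -47.2]
opening: 10.6
t: 5.45
position: [466.8, -34.0, 129.0]
ee_rot: [0.721, 0.693, -0.001, 0.0]
wrist_force: [20.0, -2.1, -82.7]
opening: 10.4
t 5.5 pos [466.886 -34.047 129.518] F [ 11.69   -1.943 -58.284] open 10.720501590204703 q [-0.558  0.28   0.651  2.082 -0.222  0.849  0.182]
y [ 0.999 -0.04  -0.002] z [-0.002 -0.002 -1.   ]
```

View pics/w3.png

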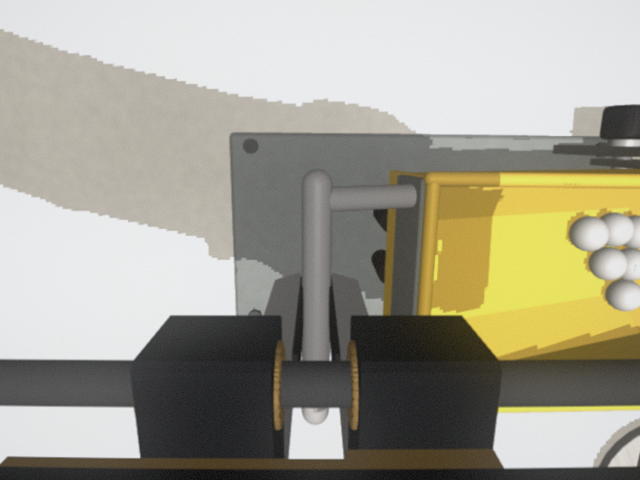

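```bash
python3 -m pendant '[0,0,0,0,0,0,0,0,0,0,0,0,0,0,0,0,0,0]' -0.05 60
python3 -m pendant '[0,0,-3,0,0,0,0,0,-5,0,0,0,0,0,-5,0,0,0,0,0,0,0,0,0]'
python3 - <<'E'
from h import *
import pickle
im=snap('wrist','w4.png');st();pickle.dump(im,open('w4.pkl','wb'))
im=snap('side','s2.png'); crop(im,210,130,260,250,'s2c.png',2.4);pickle.dump(im,open('s2.pkl','wb'))
E
```

```text
t: 5.88
position: [468.8, -34.1, 132.3]
ee_rot: [0.721, 0.693, 0.001, 0.001]
wrist_force: [0.5, -0.1, -0.3]
opening: 36.8
t: 6.38
position: [469.7, -34.1, 265.1]
ee_rot: [0.721, 0.693, 0.003, 0.002]
wrist_force: [-0.4, 0.0, -1.0]
opening: 49.0
t 6.42 pos [468.776 -33.912 263.116] F [-0.775 -1.355 -0.849] open 49.49702037938169 q [-0.649  0.081  0.7    1.933 -0.059  1.143  0.033]
y [ 0.999 -0.04   0.004] z [ 0.004  0.001 -1.   ]
```

View pics/w4.png

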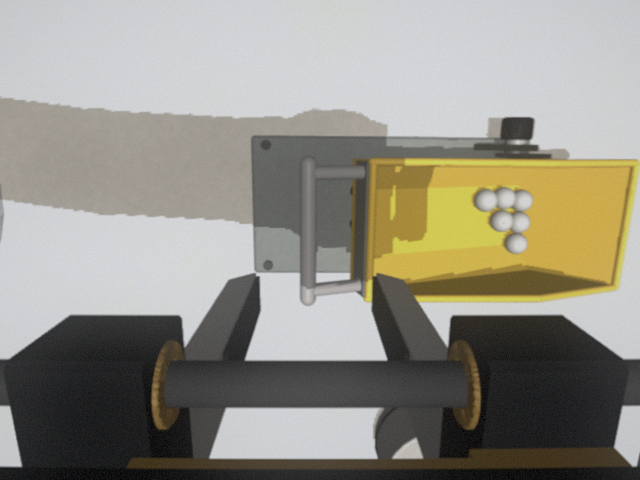

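View pics/s2c.png

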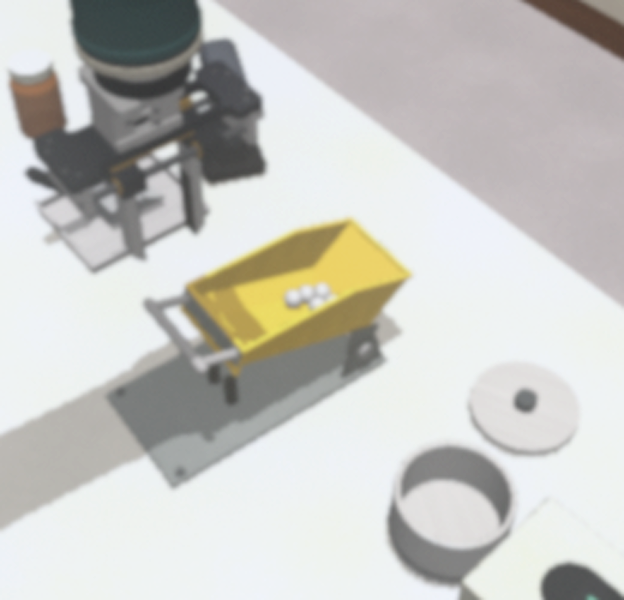

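```bash
cat >> h.py <<'E'
def binT(p):  # p=[hx,hy,yaw,tilt] -> function bin coords(rel hinge)->world
    hx,hy,yaw,th=p
    Rm=(R.from_euler('z',yaw)*R.from_euler('y',th))
    return Rm,np.array([hx,hy,38.])
E
python3 - <<'E'
from h import *
import pickle
from scipy.optimize import least_squares
w=pickle.load(open('w4.pkl','rb'));s=pickle.load(open('s2.pkl','rb'))
pts=np.array([[-213,50,32],[-213,-50,32],[-166.5,51.5,42],[-166.5,-51.5,42],[44.5,51.5,84],[44.5,-51.5,84]],float)
pw=np.array([(309,160),(308,302),(372,161),(369,298),(636,162),(616,290)],float)
S=lambda a:np.array([(210+x/2.4,130+y/2.4) for x,y in a])
ps=S([(150,303),(200,365),(190,287),(240,352),(350,220),(410,272)])
def f(p):
    Rm,o=binT(p[:4]); P=Rm.apply(pts)+o
    return np.concatenate([(proj(w,P)-pw).ravel(),(proj(s,P)-ps).ravel()*1.0])
r=least_squares(f,[657,-45,-0.04,0.3],loss='soft_l1')
print(r.x,np.degrees(r.x[2])); print(f(r.x).reshape(2,6,2).round(1))
# only wrist / only side
for sl in (slice(0,12),slice(12,24)):
    q=least_squares(lambda p:f(p)[sl],[657,-45,-0.04,0.3],loss='soft_l1');print(q.x)
# jar refine from side
E
```

```text
[ 6.56607418e+02 -4.27696675e+01 -4.78778778e-02  3.26341847e-01] -2.743200332482371
[[[-0.8  4.3]
  [-0.2 -4.1]
  [ 2.1  1.3]
  [ 0.  -0.5]
  [ 0.6  1.2]
  [-0.5 -3.7]]

 [[-1.2 -0.2]
  [ 0.2  0.7]
  [-1.4 -0.9]
  [ 1.1 -1.5]
  [-0.3 -0.4]
  [-0.7  0.6]]]
[ 6.56065974e+02 -4.23142202e+01 -4.80041987e-02  3.32747375e-01]
[ 6.58668849e+02 -4.39403213e+01 -5.72101210e-02  3.10960741e-01]
```

```bash
python3 - <<'E'
from h import *
a=np.radians(-92)
plan([((505,280,250),tool((0,0,-1),(np.cos(a),np.sin(a),0)),10)])
E
```

```text
[3.15,0.24,0.12,0,-0,9,
 3.15,-0.25,0.12,0,-0,8.9,
 3.07,-0.74,0.12,0,-0,9,
 2.92,-1.21,0.13,0,-0,9,
 2.7,-1.66,0.12,0,-0.1,8.9,
 2.4,-2.04,0.11,0,0,9,
 2.06,-2.4,0.12,0,0,9,
 1.65,-2.7,0.12,0,0,8.9]
[1.22,-2.91,0.12,0,-0,9,
 0.75,-3.08,0.11,0,-0,9]
end [504.98134206 280.04039499 250.0207813 ] [ 9.99844590e-01 -1.76258505e-02  2.05014274e-04  2.88245269e-04]
```

```bash
python3 -m pendant '[3.2,0.2,0.1,0,0,9,3.2,-0.3,0.1,0,0,9,3.1,-0.7,0.1,0,0,9,2.9,-1.2,0.1,0,0,9,2.7,-1.7,0.1,0,0,9,2.4,-2,0.1,0,0,9,2.1,-2.4,0.1,0,0,9,1.7,-2.7,0.1,0,0,9]'
python3 -m pendant '[1.2,-2.9,0.1,0,0,9,0.8,-3.1,0.1,0,0,9,0,0,0,0,0,0]'
python3 - <<'E'
from h import *
import pickle
im=snap('wrist','w5.png');st();pickle.dump(im,open('w5.pkl','wb'))
E
```

```text
t: 7.48
position: [498.0, 219.2, 252.2]
ee_rot: [0.991, 0.134, -0.001, 0.0]
wrist_force: [0.1, -1.5, -0.4]
opening: 49.4
t: 7.85
position: [505.6, 283.2, 249.6]
ee_rot: [1.0, -0.02, -0.001, 0.001]
wrist_force: [-0.3, -1.1, 0.0]
opening: 49.4
t 7.9 pos [505.844 281.552 249.985] F [ 0.439 -0.555 -0.333] open 49.33891262835214 q [-1.085  0.349  0.668  1.696 -0.23   1.179 -1.967]
y [-0.038 -0.999  0.002] z [-0.001 -0.002 -1.   ]
```

View pics/w5.png

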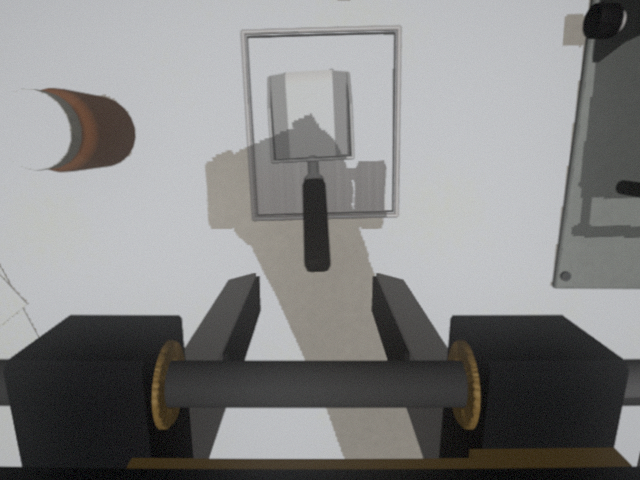

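```bash
python3 - <<'E'
from h import *
import pickle
from scipy.optimize import least_squares
w=pickle.load(open('w5.pkl','rb'))
crop(w,200,10,220,280,'w5c.png',2.1)
pts=np.array([[-40,37,34],[-40,-37,34],[-116.9,0,115.5],[-59,0,46.5],[40,22.5,1],[40,-22.5,1]],float)
pw=np.array([(272,162),(353,158),(317,266),(314,181),(286,73),(332,70)],float)
def f(p,z=3):
    P=R.from_euler('z',p[2]).apply(pts)+[p[0],p[1],z]
    return (proj(w,P)-pw).ravel()
r=least_squares(f,[590,275,0]);print(r.x,np.degrees(r.x[2]));print(f(r.x).reshape(-1,2).round(1))
t=pickle.load(open('top0.pkl','rb'))
P=R.from_euler('z',r.x[2]).apply(pts)+[r.x[0],r.x[1],3]
print((proj(t,P)-[200,160])*3)
for p in [(243,31),(400,28),(254,219),(397,215)]: print(onplane(w,p,12))
E
```

```text
[5.94095319e+02 2.84938636e+02 6.25397320e-03] 0.3583262695094413
[[-0.5 -0.7]
 [ 1.  -0.6]
 [ 0.2  2.2]
 [-0.3  0.9]
 [-1.4 -1.4]
 [ 0.9 -0.7]]
[[ 52.91222781 293.83839201]
 [124.60013775 293.64214   ]
 [ 74.55150797 370.12805036]
 [ 86.56854319 312.09846222]
 [ 72.97967271 218.12393393]
 [115.70232805 217.87694644]]
[668.79536264 342.60590874  12.        ]
[665.85681588 201.90316106  12.        ]
[497.44902427 344.94367681  12.        ]
[495.79729204 204.25615508  12.        ]
```

View pics/w5c.png

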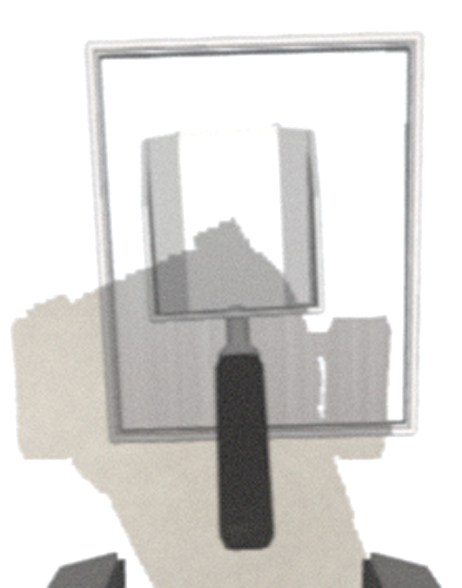

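```bash
python3 - <<'E'
from h import *
a=np.radians(15);z=np.array([np.sin(a),0,-np.cos(a)]);Q=tool(z,(0.006,-1,0))
T=np.array([506,284,84])+19*z
plan([(T-100*z,Q,3),(T,Q,4)])
E
```

```text
[-0.69,-0.06,2.93,0.1,5,-0.8,
 -0.95,-0.07,2.85,0.1,5,-0.9,
 -1.18,-0.08,2.76,0.2,5.1,-0.8,
 -0,0,2.5,-0,-0,-0,
 -0,0,2.5,-0,-0,-0,
 -0.01,0.01,2.5,-0,-0,-0,
 0,-0,2.5,-0,-0,-0]
end [510.9127154  283.98071724  65.6525293 ] [9.91408862e-01 2.87935882e-03 1.30767625e-01 7.46244774e-05]
```

```bash
python3 -m pendant '[-0.7,-0.1,2.9,0.1,5,-0.8,-1,-0.1,2.8,0.1,5,-0.9,-1.2,0,2.8,0.2,5,-0.8,0,0,2.5,0,0,0,0,0,2.5,0,0,0,0,0,2.5,0,0,0,0,0,2.5,0,0,0,0,0,0,0,0,0]'
python3 - <<'E'
from h import *
st(); im=snap('wrist','w6.png');im=snap('side','s6.png'); crop(im,210,130,150,120,'s6c.png',4)
E
```

```text
t: 8.9
position: [510.4, 282.0, 66.0]
ee_rot: [0.992, 0.002, 0.13, 0.001]
wrist_force: [-1.1, 0.1, 0.4]
opening: 49.4
t 8.9 pos [510.361 282.004  66.021] F [-1.053  0.062  0.354] open 49.43877229638489 q [-1.112  0.482  0.571  2.033 -0.219  0.49  -2.006]
y [ 0.003 -1.     0.002] z [ 0.257 -0.001 -0.966]
```

View pics/w6.png

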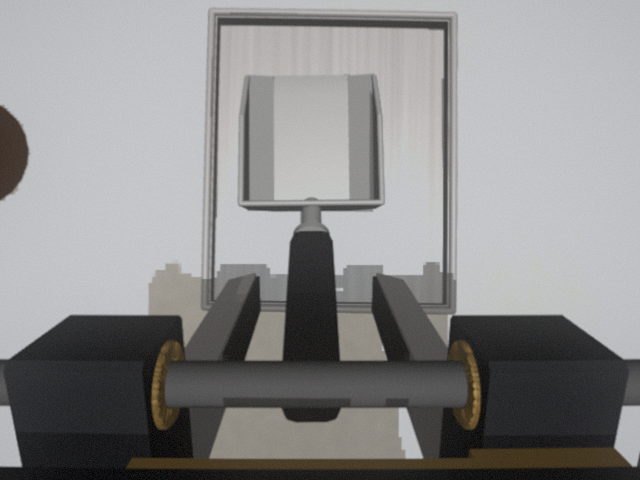

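View pics/s6c.png

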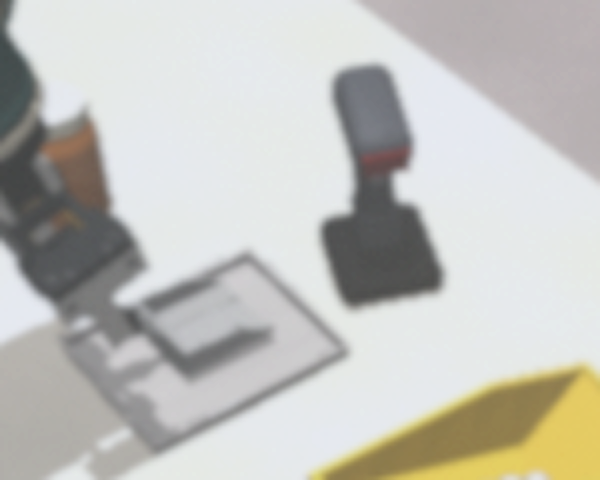

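```bash
python3 -m pendant '[0,0,0,0,0,0,0,0,0,0,0,0,0,0,0,0,0,0,0,0,0,0,0,0]' 1 60
python3 - <<'E'
from h import *
st(); im=snap('wrist','w7.png')
E
python3 -m pendant '[0.4,0,-1.5,0,0,0,0.8,0,-3,0,0,0,0.8,0,-3,0,0,0,0.8,0,-3,0,0,0,0,0,0,0,0,0,0,0,0,0,0,0]'
python3 - <<'E'
from h import *
import pickle
st(); im=snap('wrist','w8.png');pickle.dump(im,open('w8.pkl','wb'))
E
```

```text
t: 9.5
position: [510.8, 284.3, 67.7]
ee_rot: [0.991, 0.002, 0.131, -0.001]
wrist_force: [-1.9, -0.3, 4.6]
opening: 19.9
t 9.5 pos [510.818 284.343  67.723] F [-1.883 -0.303  4.636] open 19.85983408706897 q [-1.114  0.479  0.572  2.031 -0.219  0.49  -2.008]
y [ 0.004 -1.    -0.001] z [ 0.259  0.002 -0.966]
t: 10.3
position: [510.2, 284.0, 175.9]
ee_rot: [0.991, 0.002, 0.13, -0.001]
wrist_force: [1.0, 0.0, -1.7]
opening: 19.5
t 10.3 pos [510.215 283.956 175.904] F [ 0.979  0.004 -1.665] open 19.506252423449645 q [-1.232  0.313  0.695  1.957 -0.087  0.72  -2.091]
y [ 0.004 -1.    -0.001] z [ 0.258  0.002 -0.966]
```

View pics/w7.png

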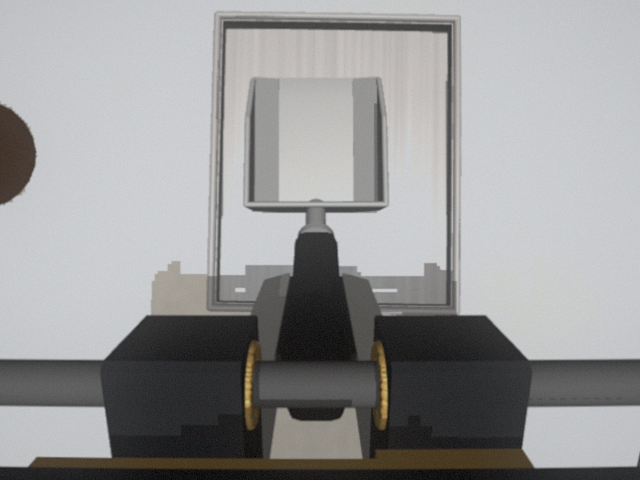

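View pics/w8.png

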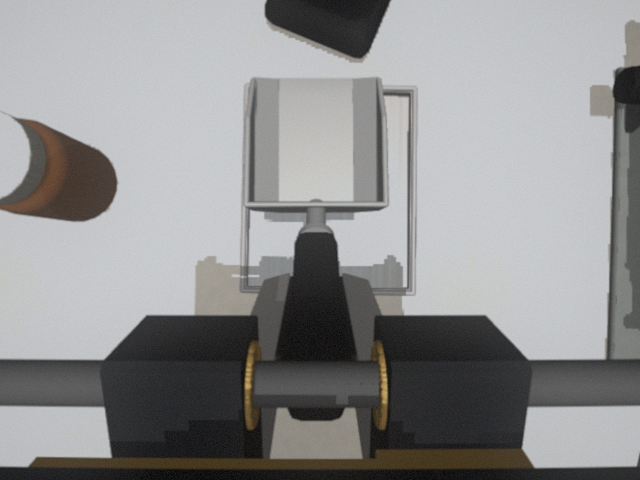

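```bash
python3 - <<'E'
from h import *
import pickle
from scipy.optimize import least_squares
w=pickle.load(open('w8.pkl','rb'))
pts=np.array([[-40,37,34],[-40,-37,34],[40,22.5,1],[40,-22.5,1],[-59,0,46.5]],float)
pw=np.array([(245,207),(387,207),(279,78),(353,78),(316,233)],float)
s=w['state'];p8=s['position'];r8=R.from_quat(s['ee_rot'])
off=np.array([594-510.8,284.4-284.3,3-67.7])
def f(p):
    P=R.from_euler('zyx',p[3:6]).apply(pts)+p[:3]; return (proj(w,P)-pw).ravel()
x0=np.r_[p8+off,0.004,0,0]
print(f(x0).reshape(-1,2).round(1))
r=least_squares(lambda p:np.r_[f(p),(p-x0)/[3,3,3,.05,.05,.05]],x0,x_scale=[1,1,1,.01,.01,.01]);print((r.x-p8.tolist()-[0]*0 if 0 else np.r_[r.x[:3]-p8,r.x[3:]]),off);print(r.fun[:10].reshape(-1,2).round(1))
E
```

```text
[[ 1.9 -2.4]
 [ 3.5 -2.4]
 [ 1.6 -0.3]
 [ 2.8 -0.4]
 [ 2.9  7.8]]
[ 8.38780567e+01  1.42633292e+00 -6.75762306e+01  3.45156284e-03
  7.68138380e-03 -9.63957147e-04] [ 83.2   0.1 -64.7]
[[ 0.1 -3.6]
 [-0.  -3.7]
 [-0.1  0.7]
 [ 0.1  0.7]
 [-0.   5.8]]
```

```bash
cat >> h.py <<'E'
BIN=[656.8,-44.0,np.radians(-2.6),0.32]
RB,OB=binT(BIN)
def tobin(P): return RB.inv().apply(np.array(P)-OB)-[0,0,10]   # relative to corner point
def frombin(p): return RB.apply(np.array(p,float)+[0,0,10])+OB
# scoop pose in tool frame
A15=np.radians(15)
SO=np.array([63.6,-0.5,84.4])
SR=R.from_matrix(np.array([[np.cos(A15),0,np.sin(A15)],[0,-1,0],[np.sin(A15),0,-np.cos(A15)]]).T)
def tool_for(lip,Rs):  # world lip position, scoop rotation
    o=np.array(lip)-Rs.apply([40,0,0]); Rt=Rs*SR.inv(); return o-Rt.apply(SO),Rt
def inbin(xl,zl,phi_deg,y=0):
    """lip underside at bin-corner coords, pitch phi up relative to floor"""
    Rs=RB*R.from_euler('y',-np.radians(phi_deg)); return tool_for(frombin([xl,y,zl]),Rs)
def scoop_now():
    s=env.observe();Rt=R.from_quat(s['ee_rot']);Rs=Rt*SR;lip=s['position']+Rt.apply(SO)+Rs.apply([40,0,0])
    e=(RB.inv()*Rs).as_euler('zyx',degrees=True)
    return lip,tobin(lip),e
E
python3 - <<'E'
from h import *
import pickle
np.set_printoptions(precision=1,suppress=True)
w=pickle.load(open('w4.pkl','rb'))
for p in [(486,200),(505,198),(523,200),(502,221),(519,222),(516,244)]:
    o,d=ray(w,p); n=RB.apply([0,0,1]); P0=frombin([0,0,10]); q=o+d*((P0-o)@n)/(d@n); print(tobin(q))
print(scoop_now())
print(inbin(-64,3,-4)[0],inbin(-64,60,-4)[0])
E
```

```text
[-45.   18.1  10. ]
[-24.4  19.1  10. ]
[-3.6 16.5 10. ]
[-25.1  -1.8  10. ]
[-5.4 -3.8 10. ]
[ -6.  -24.5  10. ]
(array([633.4, 284.8, 110.3]), array([-59.2, 327.4,  46.6]), array([  2.8, -18.3,   0. ]))
[511.  -37.9 177.5] [528.9 -38.7 231.6]
```

```bash
python3 - <<'E'
from h import *
s=env.observe();r=R.from_quat(s['ee_rot'])
a=inbin(-66,120,-4,-2); b=inbin(-66,40,-4,-2)
m=((s['position']+a[0])/2); m[2]=280
plan([(s['position']+[0,0,70],r,2),(*a,9),(*b,3)])
E
```

```text
[0.9,-0,-3.38,0,0,0,
 0.91,-0,-3.38,0,0,0,
 0.49,3.62,-0.37,-0,-2.5,0.3,
 0.5,3.61,-0.4,-0,-2.5,0.3,
 0.5,3.61,-0.41,-0.1,-2.4,0.3,
 0.5,3.61,-0.43,0,-2.5,0.4,
 0.5,3.6,-0.45,-0,-2.5,0.3,
 0.51,3.6,-0.48,-0,-2.5,0.3]
[0.5,3.6,-0.49,-0.1,-2.4,0.3,
 0.5,3.6,-0.51,0,-2.5,0.3,
 0.49,3.59,-0.54,-0,-2.5,0.3,
 -0.51,0,2.62,-0,0,0,
 -0.5,0,2.62,-0,0,0,
 -0.51,0.01,2.62,-0,0,0]
end [520.60164037 -40.35976219 213.23153198] [ 0.99768961 -0.02244134 -0.06410452 -0.00156342]
```

```bash
python3 -m pendant '[0.9,0,-3.4,0,0,0,0.9,0,-3.4,0,0,0,0.5,3.6,-0.4,0,-2.5,0.3,0.5,3.6,-0.4,0,-2.5,0.3,0.5,3.6,-0.4,0,-2.5,0.3,0.5,3.6,-0.4,0,-2.5,0.3,0.5,3.6,-0.5,0,-2.5,0.3,0.5,3.6,-0.5,0,-2.5,0.3]'
python3 -m pendant '[0.5,3.6,-0.5,0,-2.5,0.3,0.5,3.6,-0.5,0,-2.5,0.3,0.5,3.6,-0.5,0,-2.4,0.3,0,0,0,0,0,0,0,0,0,0,0,0]'
python3 - <<'E'
from h import *
import pickle
im=snap('wrist','w9.png');st();pickle.dump(im,open('w9.pkl','wb'))
im=snap('side','s9.png'); crop(im,210,130,260,250,'s9c.png',2.4)
print(scoop_now())
E
```

```text
t: 11.35
position: [533.9, 66.4, 275.3]
ee_rot: [1.0, -0.014, -0.001, -0.002]
wrist_force: [-0.3, 0.1, -1.3]
opening: 19.5
t: 11.98
position: [546.1, -40.6, 288.9]
ee_rot: [0.998, -0.021, -0.065, -0.003]
wrist_force: [0.3, 1.1, -0.8]
opening: 19.5
t 12.03 pos [546.091 -40.051 289.05 ] F [-0.211  0.558 -1.612] open 19.600886959687372 q [-0.621  0.384  0.851  1.624 -0.272  1.398 -1.335]
y [-0.042 -0.999 -0.004] z [-0.129  0.01  -0.992]
(array([635.199, -42.592, 182.082]), array([-65.867,   0.427, 119.96 ]), array([0.277, 4.101, 0.158]))
```

View pics/w9.png

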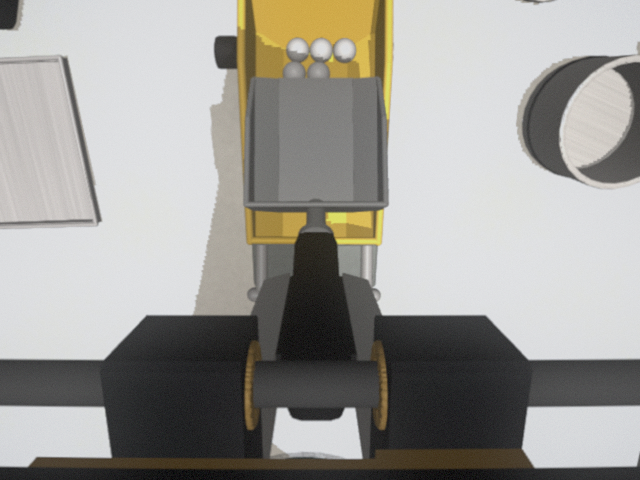

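View pics/s9c.png

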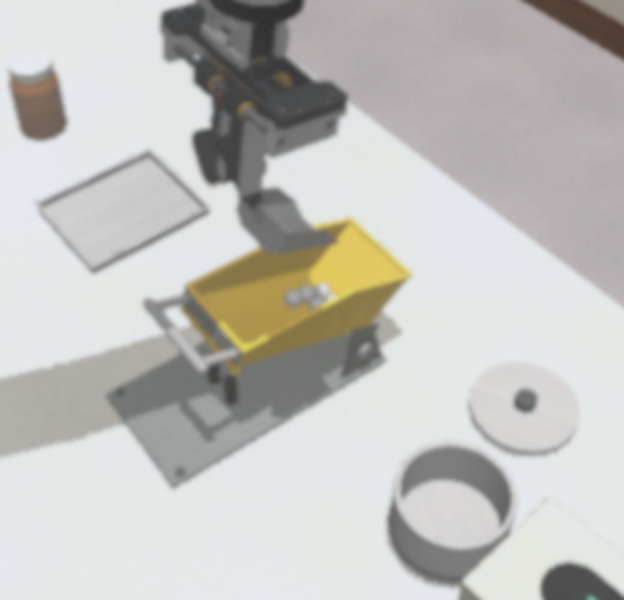

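```bash
python3 -m pendant '[-0.5,0.1,2.6,0,0,0,-0.5,0.1,2.6,0,0,0,-0.5,0,2.6,0,0,0,-0.3,0,1.8,0,0,0,0,0,0,0,0,0]'
python3 - <<'E'
from h import *
st();print(scoop_now())
im=snap('wrist','w10.png')
E
```

```text
t: 12.7
position: [515.2, -40.2, 196.2]
ee_rot: [0.998, -0.021, -0.065, -0.004]
wrist_force: [0.8, 0.1, -0.8]
opening: 19.5
t 12.7 pos [515.232 -40.205 196.154] F [ 0.777  0.084 -0.794] open 19.477522115009904 q [-0.623  0.413  0.827  1.811 -0.308  1.195 -1.296]
y [-0.042 -0.999 -0.004] z [-0.13   0.01  -0.991]
(array([604.186, -42.954,  88.867]), array([-65.938,  -1.342,  21.736]), array([0.272, 4.169, 0.158]))
```

View pics/w10.png

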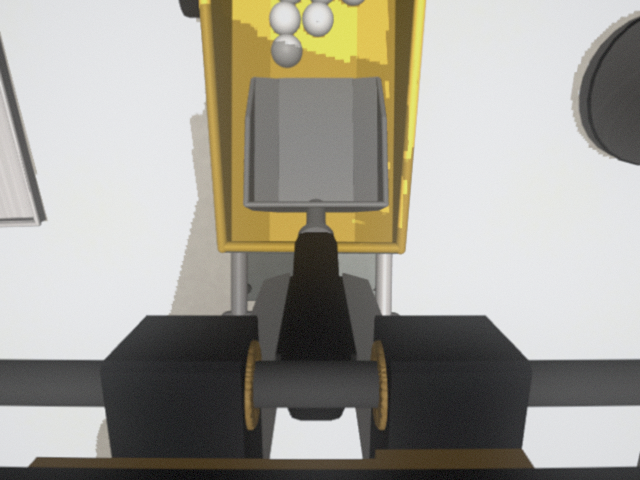

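```bash
python3 -m pendant '[-0.2,0,0.9,0,0,0,-0.1,0,0.7,0,0,0,0,0,0,0,0,0]'
python3 -m pendant '[0,0,0.2,0,0,0,0,0,0,0,0,0]'
python3 -m pendant '[0,0,0.2,0,0,0,0,0,0,0,0,0]'
python3 - <<'E'
from h import *
st();print(scoop_now())
E
```

```text
t: 13.12
position: [510.7, -40.9, 181.0]
ee_rot: [0.998, -0.021, -0.065, -0.003]
wrist_force: [0.0, -1.1, -1.5]
opening: 19.9
t: 13.38
position: [510.8, -40.9, 179.3]
ee_rot: [0.998, -0.021, -0.065, -0.003]
wrist_force: [-0.8, 0.6, -0.7]
opening: 19.3
t: 13.62
position: [510.4, -40.9, 177.3]
ee_rot: [0.998, -0.021, -0.065, -0.003]
wrist_force: [0.5, -0.4, -1.5]
opening: 20.0
t 13.62 pos [510.423 -40.918 177.262] F [ 0.462 -0.44  -1.499] open 19.95749546960238 q [-0.616  0.426  0.818  1.843 -0.322  1.153 -1.284]
y [-0.043 -0.999 -0.004] z [-0.129  0.01  -0.992]
(array([599.531, -43.823,  70.108]), array([-64.414,  -2.421,   2.48 ]), array([0.196, 4.082, 0.17 ]))
```

```bash
python3 -m pendant '[0,0,0.2,0,0,0,0,0,0,0,0,0]'
python3 -m pendant '[0,0,0.1,0,0,0,0,0,0,0,0,0]'
python3 -m pendant '[0,0,0.1,0,0,0,0,0,0,0,0,0]'
python3 - <<'E'
from h import *
st();print(scoop_now())
E
```

```text
t: 13.88
position: [510.1, -40.9, 175.2]
ee_rot: [0.998, -0.021, -0.065, -0.003]
wrist_force: [0.3, 0.2, -0.6]
opening: 19.5
t: 14.12
position: [510.3, -40.9, 174.5]
ee_rot: [0.998, -0.021, -0.064, -0.003]
wrist_force: [1.2, -0.1, 0.3]
opening: 19.8
t: 14.38
position: [510.6, -40.9, 173.7]
ee_rot: [0.998, -0.021, -0.064, -0.003]
wrist_force: [1.5, 0.8, 4.5]
opening: 19.8
t 14.38 pos [510.562 -40.935 173.72 ] F [1.473 0.752 4.467] open 19.815436579405926 q [-0.614  0.43   0.816  1.847 -0.326  1.145 -1.281]
y [-0.043 -0.999 -0.004] z [-0.127  0.01  -0.992]
(array([599.841, -43.841,  66.708]), array([-63.049,  -2.425,  -0.651]), array([0.196, 3.991, 0.176]))
```

```bash
python3 -m pendant '[0.5,0,0.1,0,0,0,0.5,0,0.1,0,0,0,0.5,0,0.1,0,0,0,0.5,0,0.1,0,0,0]'
python3 -m pendant '[0.5,0,0.1,0,0,0,0.5,0,0.1,0,0,0]'
python3 - <<'E'
from h import *
st();print(scoop_now());snap('wrist','w11.png')
E
```

```text
t: 14.88
position: [529.9, -41.8, 167.2]
ee_rot: [0.998, -0.021, -0.064, -0.003]
wrist_force: [0.0, 0.2, 6.3]
opening: 19.7
t: 15.12
position: [539.6, -42.2, 163.9]
ee_rot: [0.998, -0.021, -0.064, -0.003]
wrist_force: [1.1, -0.7, 6.7]
opening: 19.4
t 15.12 pos [539.639 -42.195 163.897] F [ 1.057 -0.705  6.707] open 19.387707959834053 q [-0.57   0.497  0.792  1.783 -0.365  1.155 -1.259]
y [-0.043 -0.999 -0.004] z [-0.127  0.01  -0.992]
(array([628.899, -45.097,  56.868]), array([-32.345,  -2.361,  -0.841]), array([0.199, 4.002, 0.173]))
```

View pics/w11.png

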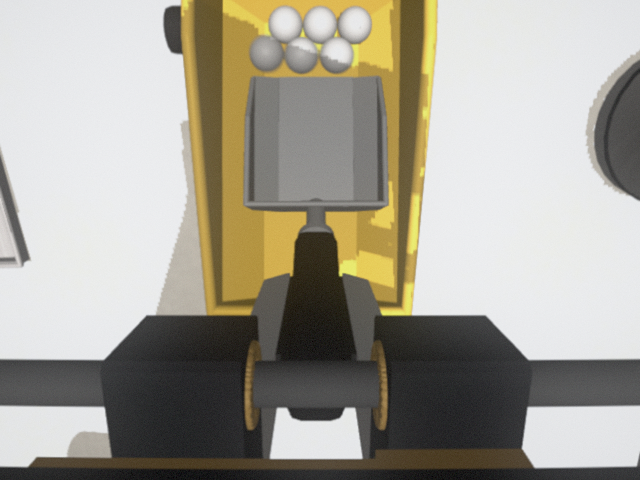

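```bash
python3 -m pendant '[0.4,-0.1,0.1,0,0,0,0.4,-0.1,0.1,0,0,0,0.4,-0.1,0.1,0,0,0,0.4,0,0.1,0,0,0]'
python3 - <<'E'
from h import *
st();print(scoop_now());snap('wrist','w12.png')
E
```

```text
t: 15.68
position: [555.4, -39.8, 158.2]
ee_rot: [0.998, -0.021, -0.064, -0.003]
wrist_force: [1.3, 0.6, 8.5]
opening: 19.7
t 15.68 pos [555.387 -39.822 158.165] F [1.347 0.641 8.521] open 19.706532635286383 q [-0.553  0.531  0.778  1.749 -0.384  1.161 -1.255]
y [-0.043 -0.999 -0.004] z [-0.127  0.01  -0.992]
(array([644.728, -42.725,  51.205]), array([-15.656,   0.726,  -1.278]), array([0.2  , 3.958, 0.174]))
```

View pics/w12.png

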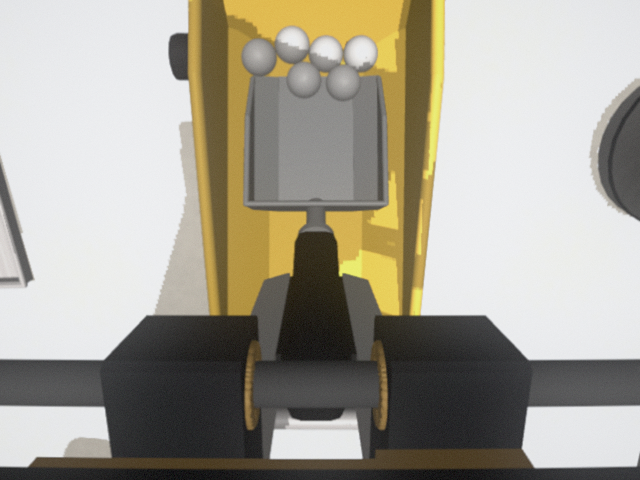

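```bash
python3 -m pendant '[0.4,0,0.1,0,0,0,0.4,0,0,0,0,0,0.4,0,0.1,0,0,0,0,0,0,0,0,0]'
python3 - <<'E'
from h import *
st();print(scoop_now());snap('wrist','w13.png')
E
```

```text
t: 16.23
position: [566.9, -40.3, 154.3]
ee_rot: [0.998, -0.021, -0.064, -0.003]
wrist_force: [4.4, -0.8, 4.0]
opening: 19.9
t 16.23 pos [566.913 -40.348 154.295] F [ 4.383 -0.842  4.026] open 19.894680527363725 q [-0.537  0.556  0.77   1.722 -0.396  1.167 -1.25 ]
y [-0.043 -0.999 -0.004] z [-0.127  0.009 -0.992]
(array([656.212, -43.277,  47.301]), array([-3.514,  0.695, -1.366]), array([0.194, 3.98 , 0.163]))
```

View pics/w13.png

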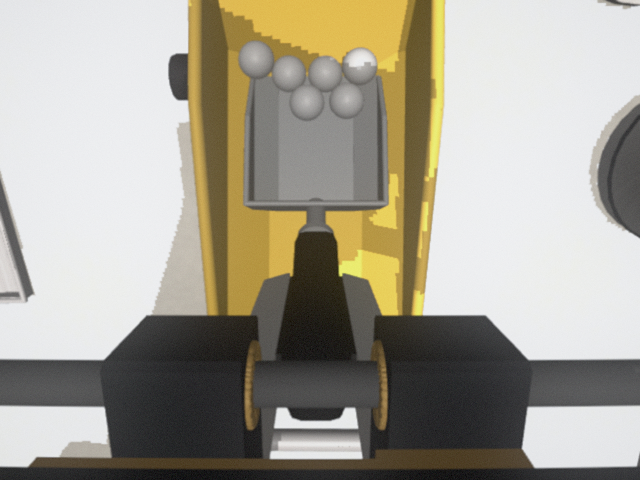

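```bash
python3 - <<'E'
from h import *
w=[];y=0.7
w.append((*inbin(-1.5,0,-1,y),1))
for i,(ph,ex) in enumerate([(3,1),(7,1),(11,1),(15,1.5),(18,2),(21,4),(24,8),(27,13),(30,19),(33,26),(36,34),(38,44),(38,56),(38,70)]):
    zl=80*np.sin(np.radians(ph))+ex; xl=zl/np.tan(np.pi/3)-2.5 if ex<40 else 76*.577-2.5-(ex-34)*0.3
    w.append((*inbin(xl,zl,ph,y),1))
plan(w)
for a in w[::3]: print(a[0])
E
```

```text
[-0.25,-0.06,0.45,-0.2,3,0.1,
 -0.31,-0,0.28,-0,4,0,
 -0.16,-0,0.31,-0,4,0,
 -0.14,-0,0.34,-0,4,0,
 -0.06,-0,0.35,-0,4,0,
 -0.03,-0,0.29,-0,3,0,
 0.13,-0,0.24,-0,3,0,
 0.34,0,0.17,-0,3,0]
[0.47,0,0.19,-0,3,0,
 0.58,0,0.2,-0,3,0,
 0.7,0,0.23,-0,3,0,
 0.81,0,0.28,-0,3,0,
 0.25,0,-0.87,-0,2,0,
 0.74,0,-1.01,-0,-0,0,
 0.87,0,-1.18,-0,-0,0]
end [588.55036797 -40.69014645 170.89743326] [ 0.95429231 -0.0213091   0.29804412  0.00646663]
[563.84367031 -39.57867167 150.17319045]
[557.75158123 -39.30203152 141.03287801]
[559.69319854 -39.39019985 132.61667351]
[574.67373405 -40.07046199 132.36170956]
[587.78275919 -40.66573934 143.72948717]
```

```bash
python3 -m pendant '[-0.2,0,0.4,0,3,0,-0.3,0,0.3,0,4,0,-0.2,0,0.3,0,4,0]'
python3 - <<'E'
from h import *
st();print(scoop_now());snap('wrist','w14.png')
E
```

```text
t: 16.65
position: [557.3, -39.8, 143.9]
ee_rot: [0.999, -0.022, 0.032, -0.001]
wrist_force: [-0.2, -0.6, -2.1]
opening: 19.6
t 16.65 pos [557.337 -39.785 143.94 ] F [-0.176 -0.58  -2.136] open 19.566144816154914 q [-0.613  0.431  0.793  1.912 -0.405  0.893 -1.239]
y [-0.043 -0.999 -0.004] z [ 0.063  0.001 -0.998]
(array([665.275, -43.584,  55.817]), array([2.414, 0.8  , 9.57 ]), array([ 0.195, -6.945,  0.209]))
```

View pics/w14.png

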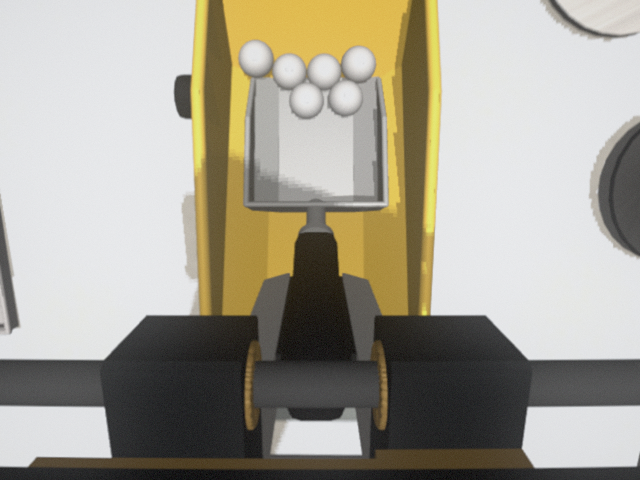

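```bash
python3 -m pendant '[0.3,0,0.1,0,0,0,0.3,0,0.1,0,0,0]'
python3 - <<'E'
from h import *
st();print(scoop_now());snap('wrist','w15.png')
E
```

```text
t: 16.95
position: [562.2, -39.9, 142.9]
ee_rot: [0.999, -0.022, 0.028, -0.002]
wrist_force: [-37.9, 3.4, 44.0]
opening: 19.8
t 16.95 pos [562.244 -39.905 142.894] F [-37.94    3.381  43.976] open 19.7840381672395 q [-0.601  0.446  0.787  1.895 -0.412  0.907 -1.234]
y [-0.043 -0.999 -0.006] z [ 0.055  0.003 -0.998]
(array([669.507, -43.523,  53.943]), array([7.014, 1.053, 9.12 ]), array([ 0.233, -6.503,  0.282]))
```

View pics/w15.png

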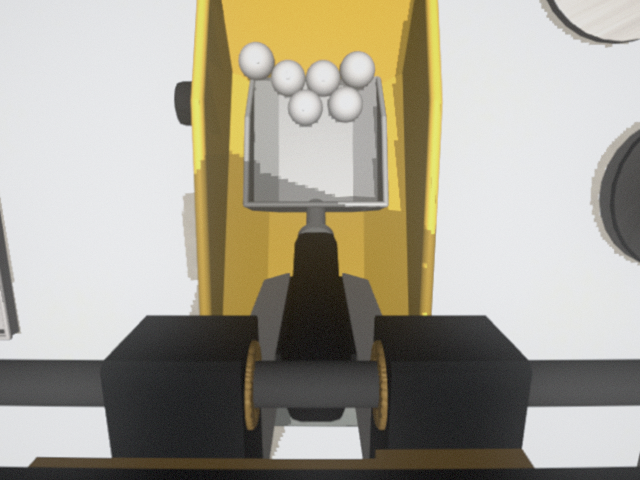

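```bash
python3 - <<'E'
from h import *
s=env.observe();st0=(s['position']+[0.9,0,-1.4],R.from_quat(s['ee_rot']))
w=[];y=0.8
for i,(ph,ex) in enumerate([(10,1),(14,1),(17,1.5),(20,3),(23,6),(26,11),(29,17),(32,24),(35,32),(38,40),(38,54),(38,70)]):
    zl=80*np.sin(np.radians(ph))+ex; xl=zl/np.tan(np.pi/3)-1.0 if ex<40 else 76*.577-2.5-(ex-34)*0.3
    w.append((*inbin(xl,zl,ph,y),1))
plan(w,start=st0)
E
```

```text
[-0.4,-0.06,-0.01,-0.3,3.5,0.1,
 -0.11,0,0.37,-0,4,-0,
 -0.04,0,0.28,-0,3,-0,
 0.08,0,0.25,-0,3,-0,
 0.24,0,0.22,-0,3,-0,
 0.46,0,0.16,-0,3,-0,
 0.58,0,0.19,-0,3,-0,
 0.69,0,0.21,-0,3,-0]
[0.82,0,0.25,-0,3,-0,
 0.1,0,-0.53,-0,3,-0,
 0.87,0,-1.17,-0,-0,-0,
 0.98,-0,-1.35,-0,-0,-0]
end [588.52435061 -40.60627491 170.83823122] [ 0.9543418  -0.02172889  0.29785448  0.00650324]
```

```bash
python3 -m pendant '[-0.4,0,0,0,3.5,0,-0.1,0,0.4,0,4,0,0,0,0.3,0,3,0]'
python3 -m pendant '[0.1,0,0.2,0,3,0,0.2,0,0.2,0,3,0]'
python3 - <<'E'
from h import *
st();print(scoop_now());snap('wrist','w16.png')
E
```

```text
t: 17.38
position: [560.4, -39.9, 135.2]
ee_rot: [0.992, -0.022, 0.122, 0.001]
wrist_force: [0.3, -0.0, -3.6]
opening: 19.5
t: 17.62
position: [564.7, -40.0, 132.2]
ee_rot: [0.984, -0.021, 0.174, 0.002]
wrist_force: [0.1, 0.9, -2.8]
opening: 19.4
t 17.62 pos [564.678 -40.026 132.227] F [ 0.086  0.946 -2.799] open 19.430501937527627 q [-0.645  0.302  0.76   2.136 -0.485  0.473 -1.159]
y [-0.043 -0.999 -0.004] z [ 0.343 -0.011 -0.939]
(array([693.125, -44.83 ,  78.291]), array([21.807,  0.819, 39.672]), array([  0.224, -23.393,   0.244]))
```

View pics/w16.png

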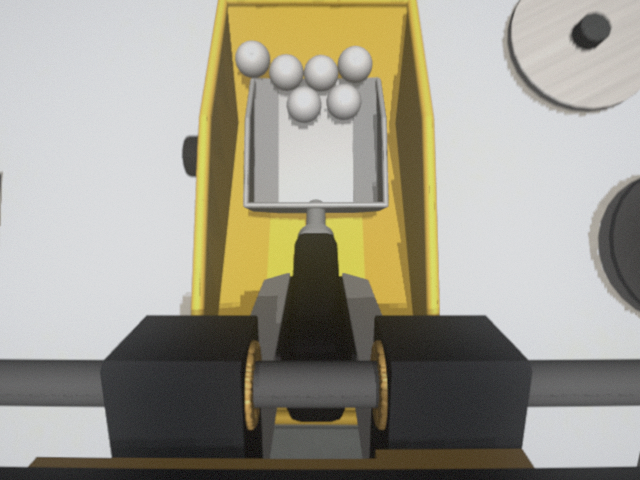

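```bash
python3 -m pendant '[0.2,0,0.1,0,0,0,0,0,0,0,0,0]'
python3 - <<'E'
from h import *
st();print(scoop_now());snap('wrist','w17.png')
E
```

```text
t: 17.92
position: [567.2, -40.2, 132.4]
ee_rot: [0.985, -0.021, 0.174, 0.002]
wrist_force: [-0.6, 0.3, -1.6]
opening: 19.6
t 17.93 pos [567.198 -40.206 132.4  ] F [-0.615  0.29  -1.624] open 19.59502613172353 q [-0.641  0.307  0.758  2.13  -0.488  0.477 -1.157]
y [-0.043 -0.999 -0.004] z [ 0.342 -0.011 -0.94 ]
(array([695.606, -45.026,  78.373]), array([24.143,  0.735, 40.532]), array([  0.215, -23.352,   0.247]))
```

View pics/w17.png

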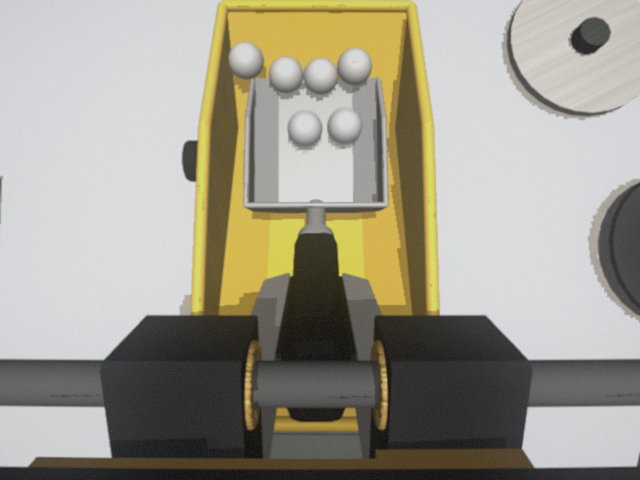

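```bash
python3 -m pendant '[0.2,0,0.1,0,0,0,0,0,0,0,0,0]'
python3 - <<'E'
from h import *
st();print(scoop_now());snap('wrist','w18.png')
E
```

```text
t: 18.23
position: [567.9, -40.3, 131.8]
ee_rot: [0.985, -0.022, 0.173, 0.001]
wrist_force: [-20.7, 1.1, 14.7]
opening: 19.6
t 18.23 pos [567.898 -40.283 131.831] F [-20.679   1.097  14.687] open 19.583720346093212 q [-0.637  0.309  0.755  2.127 -0.492  0.479 -1.154]
y [-0.043 -0.999 -0.005] z [ 0.341 -0.01  -0.94 ]
(array([696.231, -45.077,  77.623]), array([24.973,  0.713, 40.018]), array([  0.219, -23.271,   0.319]))
```

View pics/w18.png

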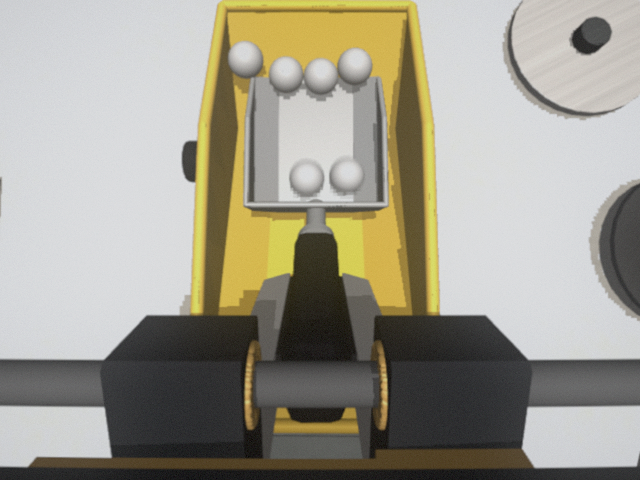

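```bash
python3 - <<'E'
from h import *
s=env.observe();st0=(s['position']+[1.2,0,-0.8],R.from_quat(s['ee_rot']))
w=[];y=0.7
for i,(ph,zl) in enumerate([(25,43),(28,47),(31,52),(34,58),(37,64),(40,69)]):
    xl=zl/np.tan(np.pi/3)+0.6
    w.append((*inbin(xl,zl,ph,y),1))
plan(w,start=st0)
E
```

```text
[-0.14,-0.05,-0.01,-0.3,1.7,0,
 -0.05,0,0.39,-0,3,0,
 0.07,0,0.38,-0,3,0,
 0.19,0,0.38,-0,3,0,
 0.2,0,0.42,-0,3,0,
 0.09,0,0.46,-0,3,0]
end [581.5217733  -40.33924639 115.2674375 ] [ 0.94907598 -0.02145058  0.31423666  0.00706947]
```

```bash
python3 -m pendant '[-0.1,0,0,0,2,0,0,0,0.4,0,3,0,0.1,0,0.3,0,3,0]'
python3 - <<'E'
from h import *
st();print(scoop_now());snap('wrist','w19.png')
E
```

```text
t: 18.65
position: [571.9, -40.2, 125.7]
ee_rot: [0.97, -0.021, 0.243, 0.003]
wrist_force: [-0.0, 0.6, -3.5]
opening: 19.2
t 18.65 pos [571.865 -40.185 125.746] F [-0.043  0.642 -3.502] open 19.203184435606754 q [-0.541  0.261  0.62   2.232 -0.636  0.246 -1.005]
y [-0.043 -0.999 -0.004] z [ 0.472 -0.017 -0.882]
(array([706.622, -45.331,  90.463]), array([30.798,  0.93 , 55.474]), array([  0.24 , -31.495,   0.29 ]))
```

View pics/w19.png

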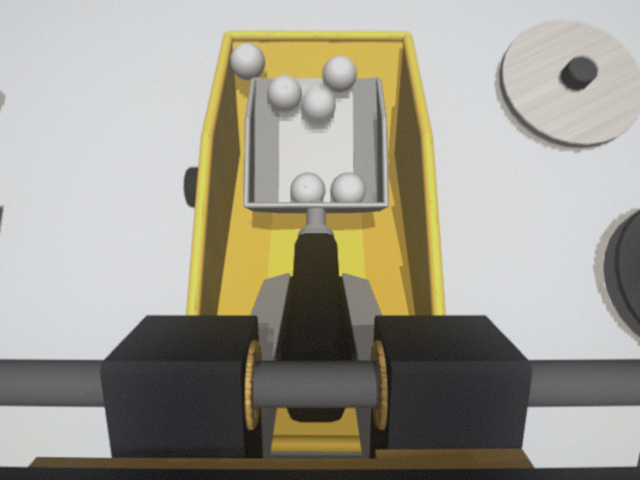

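```bash
python3 -m pendant '[0,0,0,0,0,0,0,0,0,0,0,0,0,0,0,0,0,0]'
python3 - <<'E'
from h import *
st();print(scoop_now());snap('wrist','w20.png')
E
```

```text
t: 19.08
position: [572.0, -40.2, 126.0]
ee_rot: [0.97, -0.021, 0.243, 0.003]
wrist_force: [-1.3, 0.6, -3.1]
opening: 19.6
t 19.07 pos [571.985 -40.238 125.989] F [-1.342  0.589 -3.077] open 19.57022604347704 q [-0.543  0.261  0.623  2.23  -0.633  0.249 -1.008]
y [-0.043 -0.999 -0.004] z [ 0.47  -0.017 -0.882]
(array([706.694, -45.371,  90.524]), array([30.849,  0.894, 55.556]), array([  0.246, -31.418,   0.3  ]))
```

View pics/w20.png

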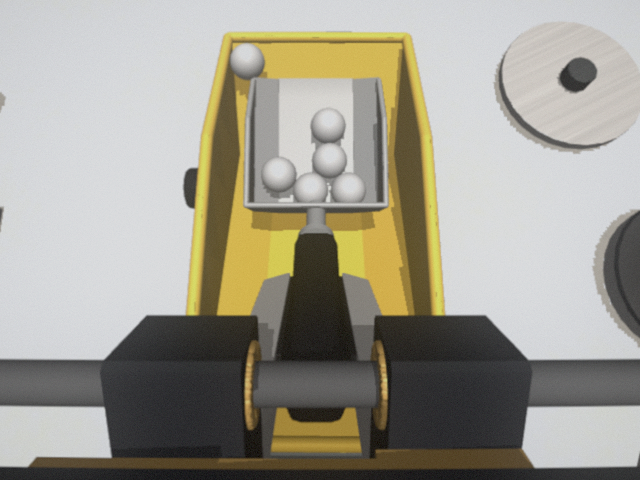

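```bash
python3 -m pendant '[-0.2,0,-0.2,0,0,0,-0.4,0,-0.4,0,0,0,-0.4,0,-0.4,0,0,0,-0.4,0,-0.4,0,0,0,-0.2,0,-0.3,0,0,0,0,0,0,0,0,0]'
python3 - <<'E'
from h import *
st();print(scoop_now());snap('wrist','w21.png')
E
```

```text
t: 19.88
position: [549.4, -39.2, 133.5]
ee_rot: [0.97, -0.021, 0.243, 0.003]
wrist_force: [-0.5, -0.5, -2.6]
opening: 19.5
t 19.88 pos [549.424 -39.189 133.47 ] F [-0.528 -0.491 -2.649] open 19.541128374423824 q [-0.626  0.208  0.7    2.276 -0.561  0.248 -1.07 ]
y [-0.043 -0.999 -0.004] z [ 0.471 -0.016 -0.882]
(array([684.149, -44.305,  98.061]), array([ 7.054,  0.936, 55.611]), array([  0.256, -31.441,   0.329]))
```

View pics/w21.png

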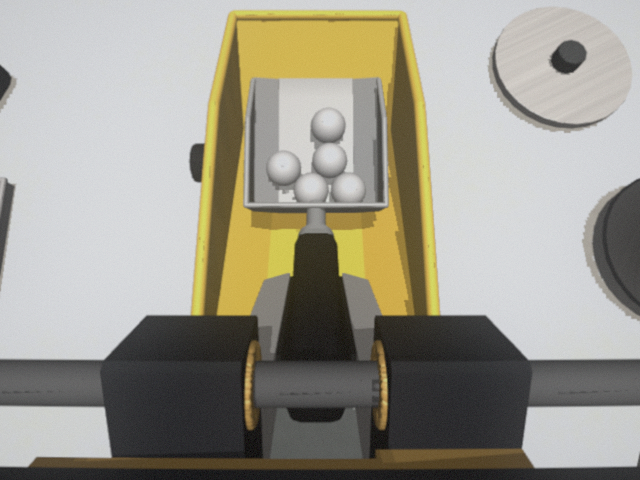

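```bash
python3 -m pendant '[0.2,0,-0.4,0,0,0,0.5,0,-0.9,0,0,0,0.7,0,-1.3,0,0,0,0.7,0,-1.3,0,0,0,0.7,0,-1.3,0,0,0,0.7,0,-1.3,0,0,0,0.5,0,-0.9,0,0,0,0.3,0,-0.6,0,0,0]'
python3 - <<'E'
from h import *
import pickle
st();print(scoop_now());w=snap('wrist','w22.png');s=snap('side','s22.png');crop(s,210,130,260,250,'s22c.png',2.4);pickle.dump(w,open('w22.pkl','wb'))
E
```

```text
t: 20.92
position: [549.9, -39.9, 224.8]
ee_rot: [0.97, -0.022, 0.243, 0.003]
wrist_force: [-0.0, -0.3, -2.7]
opening: 19.5
t 20.93 pos [549.947 -39.94  224.775] F [-0.038 -0.298 -2.689] open 19.518081181419422 q [-1.011 -0.009  1.034  2.192  0.028  0.463 -1.613]
y [-0.044 -0.999 -0.004] z [ 0.471 -0.017 -0.882]
(array([684.675, -45.151, 189.395]), array([-21.141,   0.114, 142.485]), array([  0.212, -31.454,   0.32 ]))
```

View pics/w22.png

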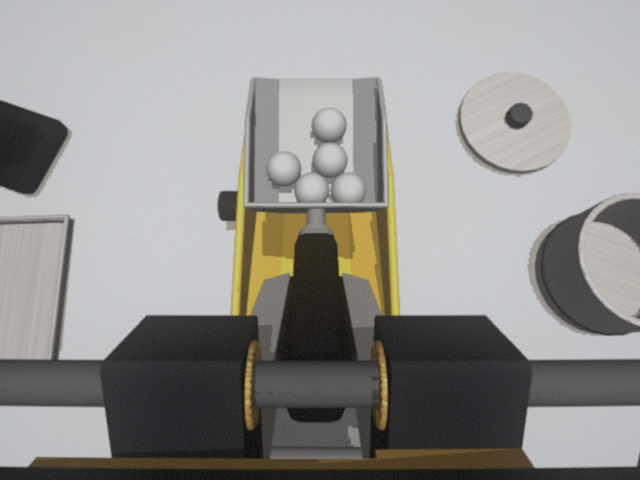

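View pics/s22c.png

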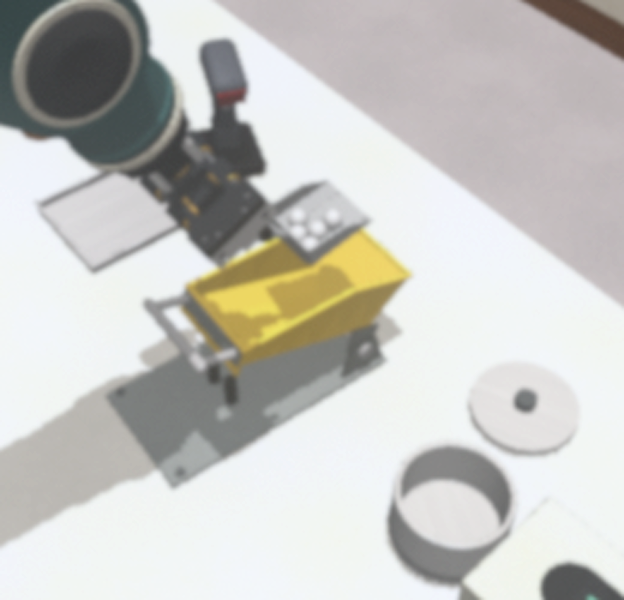

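```bash
python3 - <<'E'
from h import *
import pickle
w=pickle.load(open('w22.pkl','rb'))
crop(w,500,170,140,180,'jarw.png',3.3)
s=pickle.load(open('side0.pkl','rb')); crop(s,360,300,80,80,'jars.png',7)
t=pickle.load(open('top0.pkl','rb')); crop(t,390,215,70,70,'jart.png',8)
E
```

```text
(no output)
```

View pics/jarw.png

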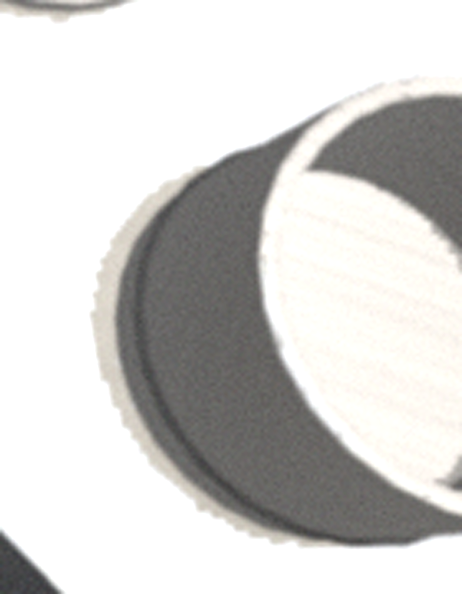

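View pics/jars.png

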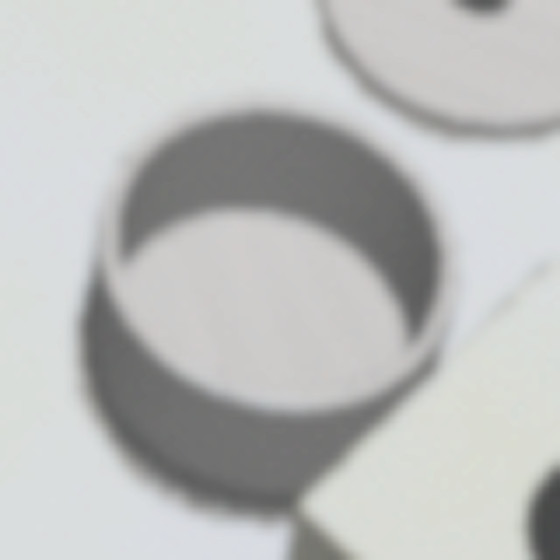

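```bash
python3 - <<'E'
from h import *
import pickle
from scipy.optimize import least_squares
w=pickle.load(open('w22.pkl','rb'));s=pickle.load(open('side0.pkl','rb'));t=pickle.load(open('top0.pkl','rb'))
def fit(im,pts,r):
    P=np.array([onplane(im,p,78)[:2] for p in pts]); q=least_squares(lambda c:np.hypot(*(P-c).T)-r,[585,-309]); print(q.x,q.fun.round(1))
fit(w,[(500+x/3.3,170+y/3.3) for x,y in [(258,250),(285,155),(340,105),(400,82),(272,330),(340,430),(400,485)]],57)
fit(s,[(360+x/7,300+y/7) for x,y in [(120,250),(270,112),(441,265),(285,410),(140,185),(400,170)]],51)
fit(t,[(200+x/3,160+y/3) for x,y in [(616,263),(738,263),(672,206),(672,322)]],57)
E
```

```text
[ 586.68851111 -309.53105017] [ 0.8  0.8 -0.5 -1.3  0.4 -1.4 -0.3]
[ 585.25079411 -314.1920423 ] [ 0.2  2.5 -1.3  2.7 -1.   1. ]
[ 583.80924059 -308.39478645] [4.3 4.4 1.  1.1]
```

```bash
cat >> h.py <<'E'
def wpose(lip,pitch,yaw=-2.6): return tool_for(lip,R.from_euler('z',np.radians(yaw))*R.from_euler('y',-np.radians(pitch)))
E
python3 - <<'E'
from h import *
lip=scoop_now()[0]
A=np.array([572,-310,150]);w=[]
f=[.02,.08,.16,.25,.34,.43,.52,.61,.70,.79,.87,.93,.97,1]
for k in f: 
    p=lip+(A-lip)*k; p[2]=lip[2] if k<.6 else lip[2]+(150-lip[2])*(k-.6)/.4
    w.append((*wpose(p,13.0),1))
w+= [(*wpose((572,-310,130),13),1),(*wpose((572,-310,110),12),1)]
plan(w)
for l,p in [((572,-310,100),0),((572,-310,75),-40)]: print(wpose(l,p)[0])
E
```

```text
[-0.15,0.49,-0.13,-0.3,-0.2,-0,
 -0.53,1.62,-0.28,-0,0,-0,
 -0.72,2.16,-0.38,-0,0,-0,
 -0.79,2.43,-0.42,-0,0,-0,
 -0.8,2.43,-0.43,-0,0,-0,
 -0.8,2.43,-0.42,-0,0,-0,
 -0.8,2.43,-0.43,-0,0,-0,
 -0.85,2.43,-0.34,-0,0,-0]
[-1.22,2.43,0.36,-0,0,-0,
 -1.21,2.43,0.37,-0,0,-0,
 -1.08,2.16,0.32,-0,0,-0,
 -0.82,1.62,0.24,-0,0,-0,
 -0.54,1.08,0.16,-0,0,-0,
 -0.4,0.81,0.12,-0,0,-0,
 -0.94,-0,1.77,-0,0,-0,
 -0.77,-0,1.58,-0,-1,-0]
end [ 437.97704854 -304.44667855  148.05161153] [ 0.97220933 -0.02232879  0.23298939  0.00513678]
[ 448.82701383 -304.90726267  165.06324847]
[ 519.41750923 -308.11275831  204.08240306]
```

```bash
python3 - <<'E'
from h import *
lip=scoop_now()[0]
A=np.array([572,-310,185]);w=[]
f=[.02,.08,.16,.25,.34,.43,.52,.61,.70,.79,.87,.93,.97,1]
for k in f: 
    w.append((*wpose(lip+(A-lip)*k,13.0),1))
w+= [(*wpose((572,-310,178),11),1),(*wpose((572,-310,164),9),1)]
plan(w)
E
```

```text
[-0.16,0.49,-0.12,-0.3,-0.2,-0,
 -0.54,1.62,-0.26,-0,0,-0,
 -0.73,2.16,-0.34,-0,0,-0,
 -0.82,2.43,-0.39,-0,0,-0,
 -0.82,2.43,-0.39,-0,0,-0,
 -0.82,2.43,-0.39,-0,0,-0,
 -0.81,2.43,-0.39,-0,0,-0,
 -0.82,2.43,-0.39,-0,0,-0]
[-0.82,2.43,-0.39,-0,0,-0,
 -0.82,2.43,-0.39,-0,0,-0,
 -0.73,2.16,-0.34,-0,0,-0,
 -0.54,1.61,-0.26,-0,0,-0,
 -0.37,1.08,-0.17,-0,0,-0,
 -0.27,0.81,-0.13,-0,0,-0,
 0.01,0,0.26,-0,-2,-0,
 -0.28,0,0.91,-0,-2,-0]
end [ 440.15498666 -304.47134105  208.98367879] [ 0.97797513 -0.0224556   0.20746007  0.00455052]
```

```bash
python3 -m pendant '[-0.2,0.5,-0.1,0,0,0,-0.5,1.6,-0.3,0,0,0,-0.7,2.2,-0.3,0,0,0,-0.8,2.4,-0.4,0,0,0,-0.8,2.4,-0.4,0,0,0,-0.8,2.4,-0.4,0,0,0,-0.8,2.4,-0.4,0,0,0,-0.8,2.4,-0.4,0,0,0]'
python3 -m pendant '[-0.8,2.4,-0.4,0,0,0,-0.8,2.4,-0.4,0,0,0,-0.8,2.2,-0.3,0,0,0,-0.6,1.6,-0.3,0,0,0,-0.4,1.1,-0.2,0,0,0,-0.3,0.8,-0.1,0,0,0,0,0,0.3,0,-2,0,-0.3,0,0.9,0,-2,0]'
python3 - <<'E'
from h import *
import pickle
st();print(scoop_now()[0],np.degrees(np.arcsin((R.from_quat(env.observe()['ee_rot'])*SR).apply([1,0,0])[2])));w=snap('wrist','w23.png');pickle.dump(w,open('w23.pkl','wb'))
E
```

```text
t: 22.02
position: [481.3, -201.5, 221.6]
ee_rot: [0.97, -0.022, 0.243, 0.003]
wrist_force: [-0.3, -0.8, -2.3]
opening: 19.5
t: 23.02
position: [440.0, -303.5, 207.0]
ee_rot: [0.978, -0.022, 0.208, 0.003]
wrist_force: [-0.7, -0.4, -2.6]
opening: 19.6
t 23.02 pos [ 440.006 -303.517  206.997] F [-0.69  -0.367 -2.628] open 19.621639084766404 q [-0.393  0.191  1.22   2.135 -0.714  0.749 -0.335]
y [-0.043 -0.999 -0.004] z [ 0.407 -0.014 -0.914]
[ 571.851 -308.568  162.028] 9.00257657818261
```

View pics/w23.png

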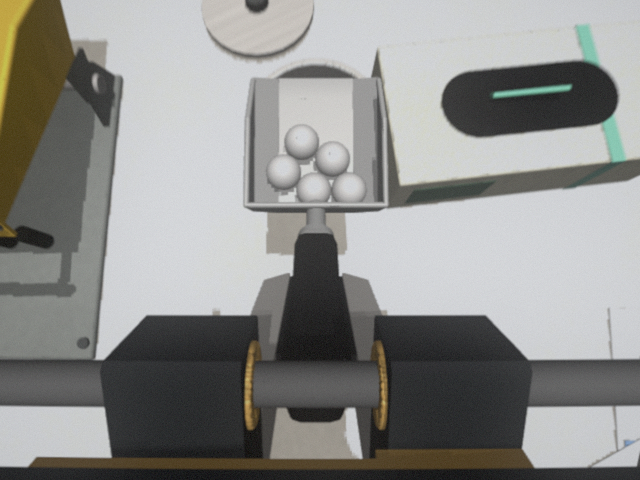

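```bash
python3 - <<'E'
from h import *
w=[(*wpose(l,p),1) for l,p in [((572,-310,150),7),((572,-310,136),5),((572,-310,120),3),((572,-310,107),1),((572,-310,100),-2)]]
a=plan(w)
w=[(*wpose((572,-310,z),p),1) for z,p in [(97,-5),(95,-8),(92,-11),(89,-14),(86,-17),(83,-20),(80,-24),(78,-28),(76,-32),(75,-36),(75,-40)]]
plan(w,start=a)
E
```

```text
[-0.13,0.19,0.63,-0.3,-1.8,0.1,
 -0.18,0,0.95,0,-2,0,
 -0.22,0,1.15,0,-2,0,
 -0.06,0,0.88,0,-2,0,
 0.32,0,0.15,0,-3,0]
end [ 451.19053232 -304.97999135  169.37935555] [ 0.99330371 -0.02234402  0.1133169   0.00278563]
[0.44,0,-0.22,0,-3,0,
 0.47,0,-0.33,0,-3,0,
 0.48,0,-0.22,0,-3,0,
 0.49,0,-0.23,0,-3,0,
 0.5,0,-0.22,0,-3,0,
 0.52,0.01,-0.22,0,-3,0,
 0.71,-0,-0.39,0,-4,0,
 0.72,-0,-0.49,0,-4,0]
[0.73,-0,-0.5,0,-4,0,
 0.72,-0,-0.59,0,-4,0,
 0.68,-0,-0.69,0,-4,0]
end [ 519.37323707 -308.13648462  204.05932029] [ 0.97607949 -0.0220336  -0.21624482 -0.00464064]
```

```bash
python3 -m pendant '[-0.1,0.2,0.6,0,-2,0,-0.2,0,0.9,0,-2,0,-0.2,0,1.1,0,-2,0,-0.1,0,0.9,0,-2,0,0.2,0,0.2,0,-2,0,0,0,0,0,0,0]'
python3 - <<'E'
from h import *
import pickle
st();print(scoop_now()[0],np.degrees(np.arcsin((R.from_quat(env.observe()['ee_rot'])*SR).apply([1,0,0])[2])));w=snap('wrist','w24.png');pickle.dump(w,open('w24.pkl','wb'))
s=snap('side','s24.png');crop(s,300,200,200,200,'s24c.png',3)
E
```

```text
t: 23.82
position: [449.7, -305.6, 170.8]
ee_rot: [0.992, -0.021, 0.122, 0.001]
wrist_force: [0.1, 0.3, -3.2]
opening: 19.3
t 23.82 pos [ 449.711 -305.556  170.816] F [ 0.051  0.259 -3.204] open 19.328806939119442 q [-0.319  0.399  1.152  2.042 -0.718  0.869 -0.386]
y [-0.042 -0.999 -0.003] z [ 0.242 -0.007 -0.97 ]
[ 571.792 -310.014  103.682] -0.9678538457749165
```

View pics/w24.png

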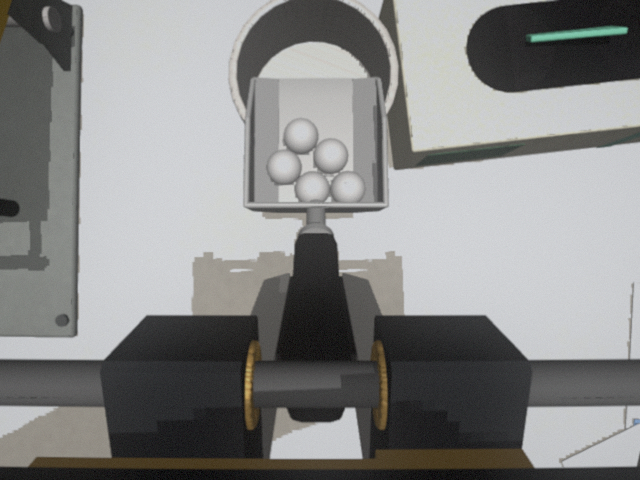

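View pics/s24c.png

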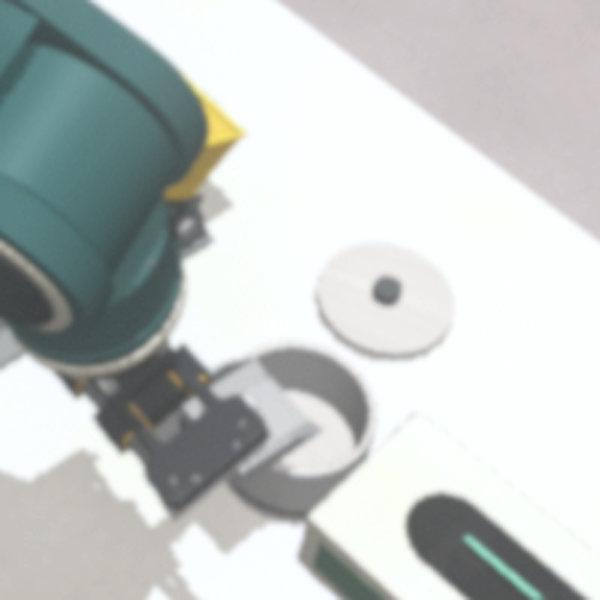

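```bash
python3 -m pendant '[0.4,0,0,0,-3,0,0.5,0,-0.1,0,-3,0,0.5,0,-0.2,0,-3,0,0.5,0,-0.2,0,-3,0,0.5,0,-0.2,0,-3,0,0.5,0,-0.2,0,-3,0]'
python3 - <<'E'
from h import *
import pickle
st();print(scoop_now()[0],np.degrees(np.arcsin((R.from_quat(env.observe()['ee_rot'])*SR).apply([1,0,0])[2])));w=snap('wrist','w25.png')
E
```

```text
t: 24.68
position: [477.4, -306.9, 183.5]
ee_rot: [0.999, -0.022, -0.034, -0.003]
wrist_force: [0.0, 0.4, -0.2]
opening: 19.9
t 24.68 pos [ 477.406 -306.852  183.472] F [ 0.031  0.399 -0.211] open 19.864771879757953 q [-0.294  0.637  1.141  1.758 -0.57   1.208 -0.599]
y [-0.043 -0.999 -0.004] z [-0.068  0.007 -0.998]
[ 572.885 -310.082   81.963] -18.91445277580603
```

View pics/w25.png

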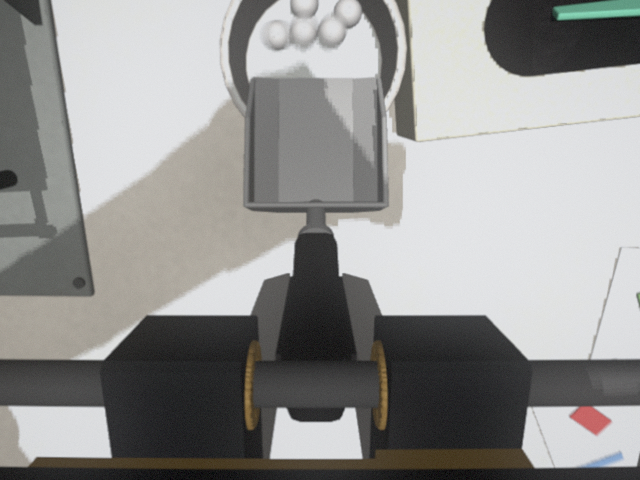

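```bash
python3 - <<'E'
from h import *
s=env.observe();p=s['position'];r=R.from_quat(s['ee_rot'])
lift=p+[0,0,90]
B=wpose((634,-120,210),0,-1.2); C=wpose((634,284.4,210),0,0.3)
print(B[0],C[0])
plan([(lift,r,3),(*B,6),(*C,9)])
E
```

```text
[ 510.73935556 -117.91816725  275.06324847] [510.72709788 283.25453184 275.06324847]
[-0.21,-0.01,-2.99,0,0,0,
 -0.22,-0.01,-2.99,0,0,0,
 -0.21,-0.01,-3,0,0,0,
 0.4,-3.16,-0.05,-0,3.2,-0.2,
 0.41,-3.16,-0.02,-0,3.2,-0.2,
 0.43,-3.16,0,-0,3.1,-0.2,
 0.43,-3.15,0.02,-0.1,3.2,-0.2,
 0.45,-3.16,0.05,0,3.2,-0.2]
[0.45,-3.15,0.06,0,3.2,-0.2,
 -0.09,-4.46,-0.02,0,-0,-0.2,
 -0.07,-4.45,-0.03,0.1,-0,-0.1,
 -0.07,-4.46,-0.01,0,-0,-0.2,
 -0.05,-4.46,-0.02,0.1,-0,-0.1,
 -0.04,-4.45,-0.01,0,-0,-0.2,
 -0.03,-4.46,-0.01,0.1,-0,-0.2,
 -0.01,-4.46,0,0,-0,-0.1]
[-0,-4.46,0,0,-0,-0.2,
 0.01,-4.45,0,0.1,-0,-0.1]
end [510.71647048 283.22675342 275.09414743] [ 9.91405468e-01  2.34558495e-03  1.30803183e-01 -4.73982877e-04]
```

```bash
python3 -m pendant '[-0.2,0,-3,0,0,0,-0.2,0,-3,0,0,0,-0.2,0,-3,0,0,0,0.4,-3.2,0,0,3.2,-0.2,0.4,-3.2,0,0,3.2,-0.2,0.4,-3.2,0,0,3.1,-0.2,0.4,-3.2,0,0,3.2,-0.2,0.4,-3.1,0,0,3.2,-0.2]'
python3 -m pendant '[0.5,-3.1,0.1,0,3.2,-0.2,-0.1,-4.5,0,0,0,-0.2,-0.1,-4.4,0,0,0,-0.1,-0.1,-4.5,0,0,0,-0.2,0,-4.5,0,0.1,0,-0.1,0,-4.4,0,0,0,-0.2,0,-4.5,0,0.1,0,-0.2,0,-4.5,0,0,0,-0.1]'
python3 -m pendant '[0,-4.4,0,0,0,-0.2,0,-4.4,0,0.1,0,-0.1,0,0,0,0,0,0,0,0,0,0,0,0]'
python3 - <<'E'
from h import *
import pickle
st();w=snap('wrist','w26.png');pickle.dump(w,open('w26.pkl','wb'))
A=np.radians(15)
Q=tool((np.sin(A),0,-np.cos(A)),(0.004,-1,0))
plan([((510.8,284.1,180),Q,2),((510.8,284.1,85),Q,4),((510.8,284.1,70),Q,1)])
E
```

```text
t: 25.72
position: [502.8, -148.1, 274.2]
ee_rot: [0.994, -0.013, 0.106, -0.001]
wrist_force: [0.7, -1.2, -0.7]
opening: 19.4
t: 26.72
position: [510.0, 196.0, 274.3]
ee_rot: [0.991, -0.002, 0.132, -0.001]
wrist_force: [0.4, 0.4, -0.8]
opening: 19.5
t: 27.22
position: [510.5, 281.9, 274.2]
ee_rot: [0.991, 0.001, 0.132, -0.001]
wrist_force: [-0.4, -1.0, -1.4]
opening: 19.6
t 27.23 pos [510.479 281.879 274.233] F [-0.37  -1.031 -1.388] open 19.64022357737065 q [-1.315  0.187  0.762  1.85   0.016  0.93  -2.154]
y [ 0.002 -1.    -0.002] z [ 0.262  0.002 -0.965]
[-1.22,-0.12,4.55,-0.1,-0.1,-0.1,
 -1.22,-0.13,4.56,-0,-0.1,-0.1,
 -0.61,-0,2.29,-0,0,0,
 -0.62,-0,2.3,-0,0,0,
 -0.61,-0,2.29,-0,0,0,
 -0.62,-0.01,2.3,-0,0,0,
 -0.39,0,1.44,-0,0,0]
end [510.752 284.122  70.032] [0.991 0.002 0.131 0.   ]
```

View pics/w26.png

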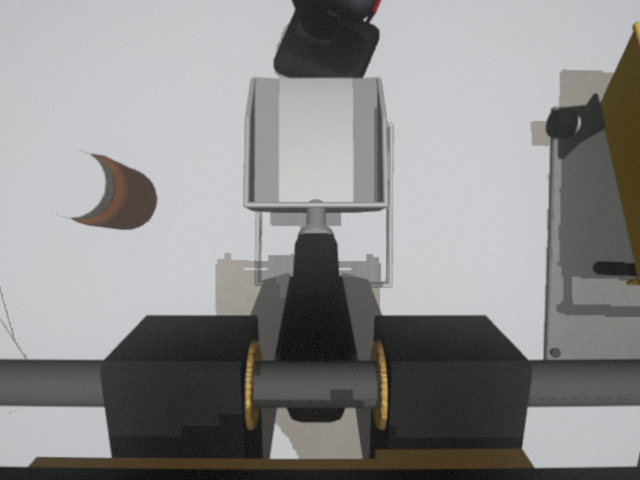

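Scoop empty, unchanged in the grip, tray below. Lowering.

```bash
python3 -m pendant '[-1.2,-0.1,4.5,0,0,0,-1.2,-0.1,4.6,0,0,0,-0.6,0,2.3,0,0,0,-0.6,0,2.3,0,0,0,-0.6,0,2.3,0,0,0,-0.6,0,2.3,0,0,0,-0.3,0,1.2,0,0,0,0,0,0,0,0,0]'
python3 - <<'E'
from h import *
st();w=snap('wrist','w27.png')
E
```

```text
t: 28.28
position: [512.4, 284.4, 72.6]
ee_rot: [0.991, 0.001, 0.132, -0.0]
wrist_force: [0.1, 0.4, -1.4]
opening: 19.8
t 28.27 pos [512.442 284.35   72.585] F [ 0.135  0.425 -1.447] open 19.81506044224156 q [-1.137  0.479  0.6    2.027 -0.234  0.5   -1.996]
y [ 0.002 -1.    -0.   ] z [ 0.262  0.001 -0.965]
```

View pics/w27.png

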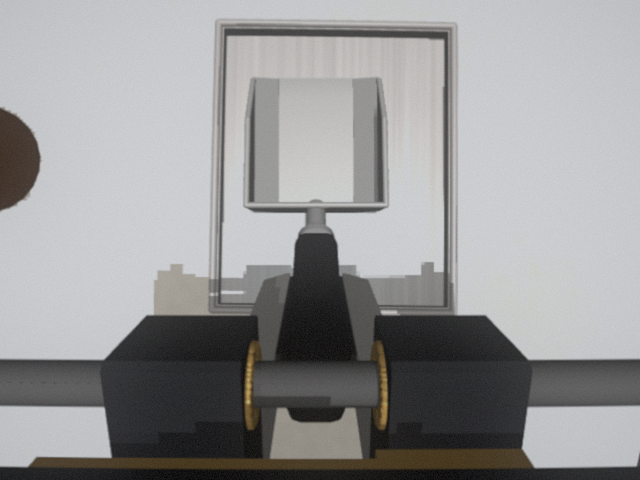

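```bash
python3 -m pendant '[-0.1,0,0.3,0,0,0,0,0,0,0,0,0]'
python3 -m pendant '[-0.1,0,0.2,0,0,0,0,0,0,0,0,0]'
python3 -m pendant '[0,0,0.1,0,0,0,0,0,0,0,0,0]'
python3 -m pendant '[0,0,0.1,0,0,0,0,0,0,0,0,0]'
```

```text
t: 28.58
position: [512.2, 285.3, 69.8]
ee_rot: [0.991, 0.001, 0.132, -0.001]
wrist_force: [0.2, 0.3, -0.5]
opening: 19.6
t: 28.82
position: [511.9, 285.3, 67.5]
ee_rot: [0.991, 0.001, 0.133, -0.001]
wrist_force: [-0.2, 1.0, 0.1]
opening: 19.7
t: 29.08
position: [512.8, 285.6, 67.2]
ee_rot: [0.991, 0.001, 0.133, -0.001]
wrist_force: [-3.4, -0.5, 14.2]
opening: 19.8
t: 29.32
position: [513.6, 285.9, 66.9]
ee_rot: [0.991, 0.001, 0.134, -0.002]
wrist_force: [-6.7, -1.8, 24.6]
opening: 19.6
```

```bash
python3 -m pendant '[0,0,-0.1,0,0,0,0,0,0,0,0,0]'
python3 -m pendant '[0,0,0,0,0,0,0,0,0,0,0,0,0,0,0,0,0,0]' -0.05
python3 -m pendant '[0,0,-2,0,0,0,0,0,-3,0,0,0,0,0,-4,0,0,0,0,0,-4,0,0,0,0,0,-3,0,0,0,0,0,0,0,0,0]'
python3 - <<'E'
from h import *
import pickle
st()
for n in ['wrist','side','top']:
    w=snap(n,n+'_end.png');pickle.dump(w,open(n+'_end.pkl','wb'))
    if n=='top': crop(w,200,160,260,160,'topend.png',3)
    if n=='side': crop(w,210,130,260,250,'sideend.png',2.4)
E
```

```text
t: 29.58
position: [512.8, 285.6, 67.1]
ee_rot: [0.991, 0.001, 0.133, -0.001]
wrist_force: [-1.3, -0.2, 12.1]
opening: 19.8
t: 29.95
position: [511.8, 285.0, 66.1]
ee_rot: [0.991, 0.001, 0.132, -0.0]
wrist_force: [0.9, 0.5, 0.4]
opening: 46.4
t: 30.7
position: [470.1, 285.6, 223.3]
ee_rot: [0.991, 0.001, 0.133, -0.003]
wrist_force: [0.2, -0.4, 0.0]
opening: 49.1
t 30.7 pos [470.093 285.625 223.277] F [ 0.16  -0.444  0.001] open 49.145001412793846 q [-1.422  0.18   0.806  1.986  0.033  0.812 -2.227]
y [ 0.003 -1.    -0.005] z [ 0.264  0.005 -0.965]
```

View pics/wrist_end.png

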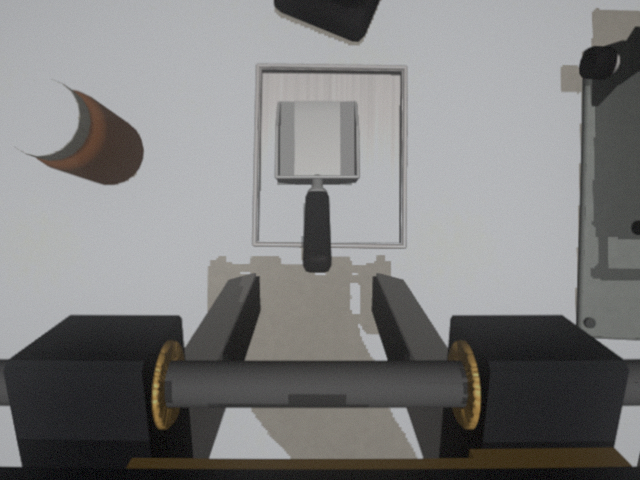

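View pics/topend.png

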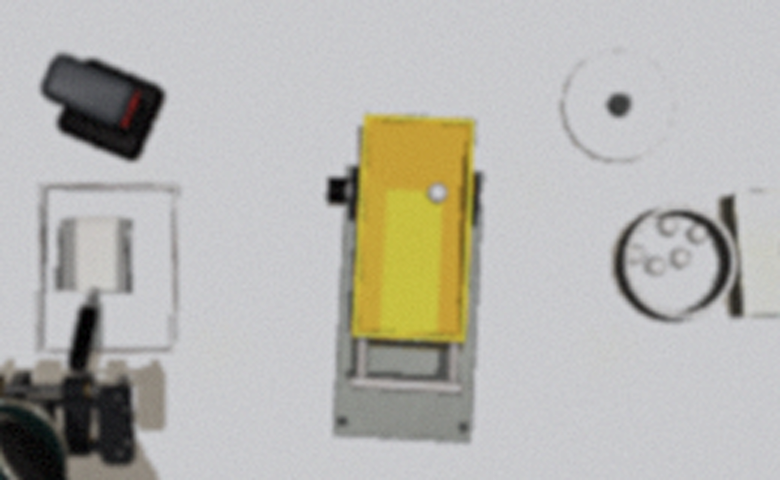

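View pics/sideend.png

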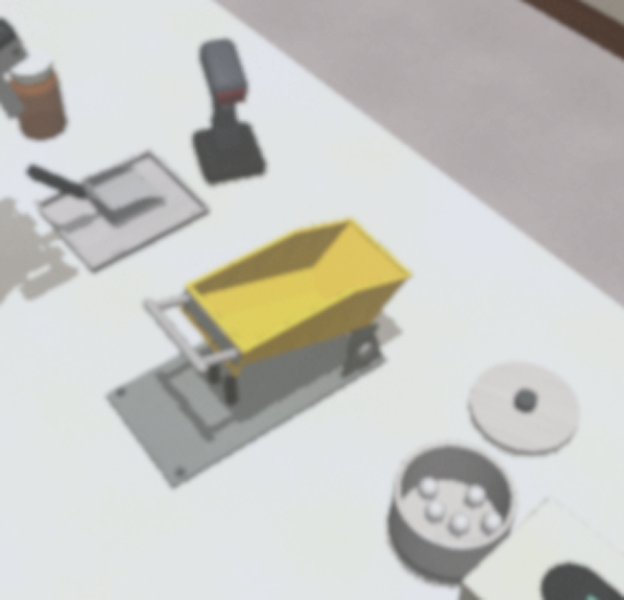

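```bash
python3 - <<'E'
from h import *
import pickle
a=pickle.load(open('s2.pkl','rb'))['pixels'];b=pickle.load(open('side_end.pkl','rb'))['pixels'];c=pickle.load(open('side0.pkl','rb'))['pixels']
def sh(a,b,x0,y0,w,h):
    A=cv2.cvtColor(a[y0:y0+h,x0:x0+w],6).astype(np.float32);B=cv2.cvtColor(b[y0:y0+h,x0:x0+w],6).astype(np.float32)
    return cv2.phaseCorrelate(A,B,cv2.createHanningWindow((w,h),5))
print('bin',sh(a,b,340,215,50,60),'handle',sh(a,b,265,240,60,60),'jar/lid/box',sh(c,b,370,280,110,100),'lid',sh(c,b,400,275,56,50),'scanner',sh(c,b,285,140,45,70),'box',sh(c,b,420,360,110,100))
A=pickle.load(open('top0.pkl','rb'))['pixels'];B=pickle.load(open('top_end.pkl','rb'))['pixels']
print('jar top',sh(A,B,400,222,48,48),'reagent',sh(A,B,150,225,40,40),'scan',sh(A,B,208,172,50,46))
st(); env.finish_job()
E
```

```text
bin ((0.01222533039410223, -0.03459417420890887), 1.037486094156901) handle ((-0.1685701437007907, 0.2127976809025185), 0.7153224478827582) jar/lid/box ((0.25387704826533053, -0.066964942131861), 0.7364810117085775) lid ((0.06678828177355811, 0.07000408985733131), 0.875970700263977) scanner ((0.36773650588076023, 0.0168936994258857), 0.8072646506038713) box ((-0.043422128653027414, -0.016861670413376828), 0.9543547225793203)
jar top ((0.2994619700603778, 0.15122291941194987), 0.7875106647196743) reagent ((-0.09359479660997039, -0.016792739653165967), 0.8125315843522549) scan ((-0.10027540543710245, 0.09007620067542277), 0.9373493015766143)
t 30.85 pos [469.71  284.691 220.401] F [-0.47   0.797 -0.321] open 49.15360988308751 q [-1.419  0.185  0.804  1.988  0.031  0.81  -2.225]
y [ 0.003 -1.    -0.001] z [ 0.262  0.001 -0.965]
the job is handed in; nothing more can be done
```

The job is done and handed in at about 31 s. I lifted the bin by its bar to its stop, scooped up five of the six balls and tipped all five into the jar. I then laid the scoop back in its tray, the same way up.

**Balls:** the final pictures show five in the jar and the sixth in the bin's low corner. None were spilled, and the fingers stayed clear of them.

**Bin:** it is still tipped up. Comparing side-camera pictures taken just after tipping and at the end shows less than 0.3 px of change.

**Bystanders:** between the first and last pictures, the jar, lid, glove box, scanner and reagent jar shifted by less than 0.4 px, about 1 mm or less.

**Forces:** the highest wrist force I read was about 91 N, while pressing the bin against its stop. The scoop lip also pushed the bin's end wall with about 58 N once; the bin stayed at its stop. No reading was over 120 N, and at hand-in the hand was clear and touching nothing.

**Disagreements:** the three cameras differed by up to about 5 mm on positions across the desk, so I relied mainly on the wrist camera. The third joint came within 0.03 rad of its limit during the carry to the jar.

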